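Turn the sample cassette over onto the light unit and start the exposure

ROBOT

A 6-joint arm with a two-finger parallel gripper is mounted at the origin on a cart in front of the work surface, level with it; the furniture and walls round the work are solid. World frame = base frame: x ahead of the robot, y to its left, z up, the work surface at z = 0. Lengths are in m, angles in degrees, forces in N, time in s.
With the tool pointing down it reaches from about 0.375 to 0.9 m from the base axis. Payload 3.1 kg.
Tool frame: the origin (TCP) lies on the centre line of the jaws, within the pads' length; the fingertips stand 8 mm ahead of it and the grasp point (between the pads) lies 11 mm behind it (bot.tip_extent is the distance from the TCP to the fingertips, in m); z points along the fingers, y is the line along which they close (so a half turn about z gives the same grasp; the last joint's range is limited). The gripper opens to 87 mm and grips with 3 to 60 N. Pads are 19 mm wide; open, the fingers measure 117 mm over their backs; the gripper's body (75 mm by 190 mm) begins 51 mm behind the grasp point.
Start: joints at [66.205, 30.224, 82.088, -0, 67.689, -10.227], TCP at [0.147, 0.608, 0.231] pointing down, gripper open.
Joint ranges: [-176.69, 176.69], [-43.24, 126.21], [12.49, 139.97], [-82, 262], [0, 151.66], [-163.58, 163.58]. Speed limits (degrees/s): [159.86, 159.86, 180, 180, 180, 180].

INTERFACE

Orientations are given as a 3x3 rotation matrix whose columns are the frame's x, y, z axes.
In Python, from rig import bot, vision, workorder gives the robot as it stands.
- The arm moves only by the shell command python3 -m handwheel 'ROWS'. ROWS is JSON, a list of rows, each an object with "delta_rot": the turn, a rotation vector about the tool's x, y, z in rad, a list of three; "xyz": the shift along the tool's x, y, z in mm, a list of three; "hand": the closure, from -1 (fully open) to 1 (shut). A call has exactly 5 rows; each row is the pose to reach, as a shift and turn from the pose commanded when the call began, along the tool's axes at that moment; what a row does not reach only later rows make up. A row lasts 1/8 s, in which the tool goes at most 62.5 mm and 10.7 degrees, less where a joint would pass 70% of its speed; a pose out of reach is approached as far as the arm can. A call with a gripper value outside its range is refused whole. The fingers move at their own pace and stop on an object; the grip force is fixed at half the most. Time passes only in rows, so rows that repeat a pose let the fingers close, or fill a call up. It gives the time, the measured TCP pose, the force, the opening and the grip force at its end, in the units of the state.
- bot.read_state(): the state, without advancing time (a new reading comes with each control period).
- vision.capture(name): name is "side" or "top" or "wrist"; returns the picture (384x512x3 uint8, red, green, blue); there is no depth.
- vision.camera_model(name): a dict with "camera_matrix" (3x3 intrinsics, pixels), "dist_coeffs" ([k1, k2, p1, p2, k3] as OpenCV has them; the pictures are not rectified), "camera_from_world" (4x4, takes a point from world to camera coordinates). Camera axes: x right, y up, looking along -z (the intrinsics and any distortion apply to the point x, -y, -z); pixel columns grow to the right and rows downward; lengths in m; the calibration is good to about 2 mm. A picture is of the moment at which its call begins: read the wrist's pose just before it. camera_model takes no time and is no camera call; for the wrist camera it gives the pose at the moment of the call.
- workorder.hand_in(): hands the job in; it is judged then, once.
The state is a dict: "time_s": time; "joint_positions": joint angles; "qvel": joint speeds; "tau": joint torques, N m; "position": TCP position; "tcp_rot": TCP orientation; "force": force on the tool from outside, world axes, zero at the start; "moment": the same for the moment, N m; "opening": opening from 0.0 (shut) to 1.0 (fully open); "grasp_force": force on a finger pad.
Only numpy, scipy, OpenCV 4.12 (cv2) and the standard library are available. Lean on these libraries where they do the work, as an engineer would, in place of code of your own. Each camera call takes 0.05 s, during which the arm holds its last target. There are 200 camera calls.

TASK

Put all the red specimen mounts into the black tray and set the clear cover on it, then turn the closed pair over together, resting it on edge in the turning stand to change your grip, and set it upside down (clear cover below, black tray on top, mounts still shut inside) centred on the light unit's window. Turn the filter ring clockwise to its stop at the red mark, and only when the pair is in place and the ring is set, press the green start button fully down and let it spring back. Leave the tape, the bottle and the calculator where they are.

Things in the scene. Friction and masses are not known exactly. Their poses are not given: they have to be found in the camera images.
- tray_c (a point): open black sample tray, loose, open side up on the loading stand: outside 62 (its x) x 56 (its y) x 20 mm high, walls and floor 4 mm, inside 54 x 48 x 16 mm deep, about 0.12 kg. The point is its centre, 10 mm above its underside; z points from floor to open side. Closed with the cover (nothing locks them) the pair is 62 x 56 x 38 mm, sides flush: fingers closing along x at mid-height hold both
- load_top (a point): fixed aluminium loading stand under the black tray at the start: block 36 (x) x 34 (y) mm, which the tray overhangs all round, on a foot plate 80 x 90 x 6 mm. The point is the middle of its top, 36 mm above the worktop; the tray's axes agree with its own at the start
- cover_c (a point): clear cover, loose, open side down: shell 62 (its x) x 56 (its y) x 18 mm, walls and top 4 mm, 0.1 kg; four blue tapered pins at its inside corners reach 4 mm below the rim and stand on the worktop. The point is the shell's centre, 13 mm up at the start; z to its closed top. On the tray (axes agreeing or half a turn round) rim meets rim, pins inside the walls with 3 mm play, the points 19 mm apart
- mount_0_c (a point): red resin specimen mount, a disc of 16 mm diameter and 10 mm high, 20 g, loose on the worktop; 2 to 4 of the four are there. The point is its centre
- mount_1_c (a point): red resin specimen mount, a disc of 16 mm diameter and 10 mm high, 20 g, loose on the worktop; 2 to 4 of the four are there. The point is its centre
- mount_2_c (a point): red resin specimen mount, a disc of 16 mm diameter and 10 mm high, 20 g, loose on the worktop; 2 to 4 of the four are there. The point is its centre
- mount_3_c (a point): red resin specimen mount, a disc of 16 mm diameter and 10 mm high, 20 g, loose on the worktop; 2 to 4 of the four are there. The point is its centre
- trough (a point): turning stand, fixed: a trough between two blue walls that holds the closed pair on edge (56 mm side upright, centre 28 mm above this point). It runs 30 mm along x, so fingers pass beside it; 40 mm wide (y) at the floor, 48 mm at the mouth, walls 21 mm high. The point is the middle of its floor, 18 mm above the worktop; z up. Foot plate 80 (x) x 110 (y) x 6 mm
- window (a point): pale square window of the light unit, on a dark plinth 42 x 40 mm that stands 20 mm above the white housing (170 along x, 250 along y, 50 mm high, fixed). The point is the middle of the window's face, 70 mm above the worktop; x, y are the unit's axes, z up. The closed pair overhangs it all round and goes with its sides along the unit's (56 mm along y)
- ring_c (a point): centre, half-way up, of the grey knurled filter ring (46 mm diameter, 20 mm high, 3 to 23 mm above the housing) round a fixed upright dark barrel that ends 10 mm above the ring; axes as the unit's; 63 mm above the worktop
- ring (a joint): angle of the filter ring in rad: grows clockwise seen from above; 0 = orange pointer toward the unit's front (-x of the unit), 1.4 = stop, pointer at the wide red mark. Starts between 0 and 0.5; moderately stiff (0.06 N m), stays where it is left
- start_top (a point): middle of the top face of the green start button (26 mm diameter) on the light unit's housing, in front of the ring; pressed downward
- start (a joint): travel of the start button: 0 out, 0.006 m fully down, which takes 5 N; springs back when released
- tape: roll of masking tape, 84 mm diameter, 19 mm high, loose bystander; origin under its middle
- clear_bottle: clear reagent bottle with blue cap, 48 mm diameter, 90 mm tall, loose bystander; origin under its middle
- calc: grey calculator, 118 x 72 x 12 mm, loose bystander; origin under its middle
Not all that is in view belongs to the job. Of the things like the part that bears tray_c, leave any that is purple or turquoise; of the rest the larger one is meant.

How it is judged (in metres and radians):
On the way, in this order (a step that is already met when the one before it is completed fails the run):
1. all the mounts lie in the upright black tray (x of mount_0_c in the frame of tray_c between -0.031 and 0.031 m and y of mount_0_c in the frame of tray_c between -0.028 and 0.028 m and z of mount_0_c in the frame of tray_c between -0.009 and 0.028 m and x of mount_1_c in the frame of tray_c between -0.031 and 0.031 m and y of mount_1_c in the frame of tray_c between -0.028 and 0.028 m and z of mount_1_c in the frame of tray_c between -0.009 and 0.028 m and x of mount_2_c in the frame of tray_c between -0.031 and 0.031 m and y of mount_2_c in the frame of tray_c between -0.028 and 0.028 m and z of mount_2_c in the frame of tray_c between -0.009 and 0.028 m and x of mount_3_c in the frame of tray_c between -0.031 and 0.031 m and y of mount_3_c in the frame of tray_c between -0.028 and 0.028 m and z of mount_3_c in the frame of tray_c between -0.009 and 0.028 m and angle between tray_c's own z axis and vertical below 0.15 rad), for 0.2 s.
2. the clear cover sits on the upright tray, mounts inside (all of step 1 and x of cover_c in the frame of tray_c between -0.006 and 0.006 m and y of cover_c in the frame of tray_c between -0.006 and 0.006 m and z of cover_c in the frame of tray_c between 0.015 and 0.023 m and angle between the z axis of tray_c and the z axis of cover_c, either way round below 0.1 rad), for 0.2 s.
3. the closed pair stands on edge, mounts inside (x of mount_0_c in the frame of tray_c between -0.031 and 0.031 m and y of mount_0_c in the frame of tray_c between -0.028 and 0.028 m and z of mount_0_c in the frame of tray_c between -0.009 and 0.028 m and x of mount_1_c in the frame of tray_c between -0.031 and 0.031 m and y of mount_1_c in the frame of tray_c between -0.028 and 0.028 m and z of mount_1_c in the frame of tray_c between -0.009 and 0.028 m and x of mount_2_c in the frame of tray_c between -0.031 and 0.031 m and y of mount_2_c in the frame of tray_c between -0.028 and 0.028 m and z of mount_2_c in the frame of tray_c between -0.009 and 0.028 m and x of mount_3_c in the frame of tray_c between -0.031 and 0.031 m and y of mount_3_c in the frame of tray_c between -0.028 and 0.028 m and z of mount_3_c in the frame of tray_c between -0.009 and 0.028 m and x of cover_c in the frame of tray_c between -0.006 and 0.006 m and y of cover_c in the frame of tray_c between -0.006 and 0.006 m and z of cover_c in the frame of tray_c between 0.015 and 0.023 m and angle between the z axis of tray_c and the z axis of cover_c, either way round below 0.1 rad and angle between tray_c's own z axis and vertical between 1.25 and 1.9 rad), for 0.1 s.
4. the closed pair lies upside down on the window, mounts inside (x of mount_0_c in the frame of tray_c between -0.031 and 0.031 m and y of mount_0_c in the frame of tray_c between -0.028 and 0.028 m and z of mount_0_c in the frame of tray_c between -0.009 and 0.028 m and x of mount_1_c in the frame of tray_c between -0.031 and 0.031 m and y of mount_1_c in the frame of tray_c between -0.028 and 0.028 m and z of mount_1_c in the frame of tray_c between -0.009 and 0.028 m and x of mount_2_c in the frame of tray_c between -0.031 and 0.031 m and y of mount_2_c in the frame of tray_c between -0.028 and 0.028 m and z of mount_2_c in the frame of tray_c between -0.009 and 0.028 m and x of mount_3_c in the frame of tray_c between -0.031 and 0.031 m and y of mount_3_c in the frame of tray_c between -0.028 and 0.028 m and z of mount_3_c in the frame of tray_c between -0.009 and 0.028 m and x of cover_c in the frame of tray_c between -0.006 and 0.006 m and y of cover_c in the frame of tray_c between -0.006 and 0.006 m and z of cover_c in the frame of tray_c between 0.015 and 0.023 m and angle between the z axis of tray_c and the z axis of cover_c, either way round below 0.1 rad and angle between tray_c's own z axis and vertical above 3.04 rad and horizontal distance between cover_c and window below 0.018 m and z of cover_c in the frame of window between 0.005 and 0.013 m), for 0.3 s.
5. the start button is pressed fully down, with the ring at its stop and the pair in place (all of step 4 and value of joint ring above 1.32 rad and value of joint start above 0.005 m), for 0.05 s.
At the end, for the whole second after the job is handed in: The pair lies upside down on the window within 18 mm of its middle and level within 0.1 rad, cover seated within 6 mm, every mount inside, all at rest; ring joint above 1.32 rad; button back out (below 1.5 mm) (all of step 4 and linear speed of each of tray, cover below 0.02 m/s and value of joint ring above 1.32 rad and value of joint start below 0.0015 m); the robot touches nothing.
It fails at once if the start button is pressed before the ring is at its stop and the pair upside down on the window (value of joint start above 0.004 m and (not (value of joint ring above 1.32 rad) or not (angle between tray_c's own z axis and vertical above 2.9 rad and horizontal distance between cover_c and window below 0.03 m))).
It fails at once if the cover or the tray is turned over apart from the other (angle between any of cover_c, tray_c's own z axis and vertical above 1 rad and distance between cover_c and tray_c above 0.038 m).
It fails at once if the tape, the bottle or the calculator is moved (distance of any of tape, clear_bottle, calc from where it was at the start of the episode above 0.04 m).
Of mount_0, mount_1, mount_2, mount_3 only 2 to 4 are there at a start; the rules pass over those that are not, and their reading is None.
At some moment in a run one of mount_0, mount_1, mount_2, mount_3 may be knocked a few centimetres aside while the robot is not near it.
It also fails if it takes over 200 s, if anything falls off the work surface, if the arm or the gripper's body presses on something with over 40 N, if the wrist force passes 120 N, or if a joint passes its speed limit or range.

## Working session

There is one attempt and no reset: what is moved stays moved. The work goes in short steps, Python scripts to look and compute and a shell command to move; the robot and the scene stay as the last step left them, time stands still between calls to the robot, and variables do not carry over. Pictures are saved under pics/ and viewed, at most 14 in all, crops included, and the job is handed in when it is done.

```bash
ls; mkdir -p pics; python3 - <<'E'
from rig import bot,vision
import cv2
for n in("top","side","wrist"):
    im=vision.capture(n); cv2.imwrite(f"pics/{n}0.png",im[:,:,::-1])
    m=vision.camera_model(n); print(n,m)
s=bot.read_state(); print(s)
E
```

```text
pics
top {'camera_matrix': array([[391.55196109,   0.        , 256.82389464],
       [  0.        , 391.55196109, 192.70586624],
       [  0.        ,   0.        ,   1.        ]]), 'dist_coeffs': array([0.02571425, 0.        , 0.        , 0.        , 0.        ]), 'camera_from_world': array([[-0.03027197, -0.99945908, -0.01285114,  0.0599137 ],
       [ 0.98076565, -0.03218119,  0.19251782, -0.51471203],
       [-0.19282725, -0.00677606,  0.98120932, -1.50641579],
       [ 0.        ,  0.        ,  0.        ,  1.        ]])}
side {'camera_matrix': array([[437.75425996,   0.        , 251.29779635],
       [  0.        , 437.75425996, 197.60729346],
       [  0.        ,   0.        ,   1.        ]]), 'dist_coeffs': array([0.00321396, 0.        , 0.        , 0.        , 0.        ]), 'camera_from_world': array([[-0.96819861, -0.24957083,  0.01748841,  0.53676547],
       [ 0.12238769, -0.41151013,  0.90315041, -0.12253252],
       [-0.21820334,  0.87656934,  0.42896794, -1.34011612],
       [ 0.        ,  0.        ,  0.        ,  1.        ]])}
wrist {'camera_matrix': array([[319.52
[... 590 characters left out ...]
 -1.07535181e-03,
        6.76882609e+01, -1.02271938e+01]), 'qvel': array([-0.03472325, -0.13927975, -0.07717734, -0.06825647,  0.05467145,
       -0.03814255]), 'tau': array([ 1.01518915e-03, -4.40429592e+01, -1.76842761e+01,  6.33834349e-02,
        5.52551891e-02, -8.41066890e-05]), 'position': array([0.14637186, 0.60706029, 0.22978926]), 'tcp_rot': array([[-9.72095897e-01,  2.34582903e-01, -6.54081477e-04],
       [ 2.34583650e-01,  9.72094739e-01, -1.52641071e-03],
       [ 2.77759308e-04, -1.63725441e-03, -9.99998621e-01]]), 'force': array([ 0.0658342 , -0.86736748, -0.08504117]), 'moment': array([0.00692425, 0.00425944, 0.04038613]), 'grasp_force': 0.0, 'opening': 1.0032904545288528}
```

View pics/top0.png

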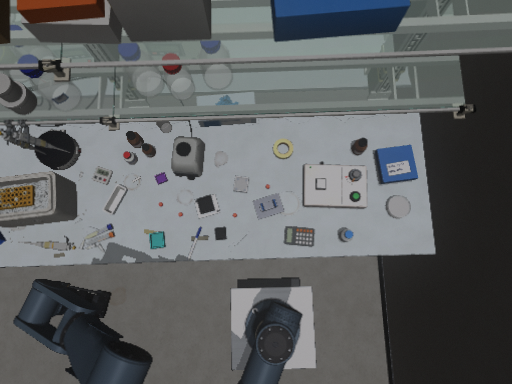

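View pics/side0.png

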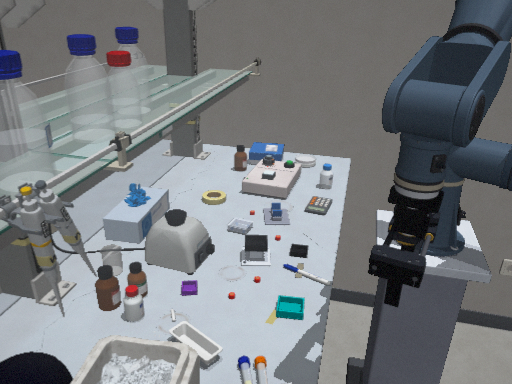

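The top picture shows these tray-like things: a black one on the stand at (207,204), a smaller black one at (221,234), a purple one at (161,178) and a turquoise one at (157,240). The purple and turquoise ones are ruled out, so the larger black one at (207,204) is meant. Red mounts look to be at (161,204), (180,213), (235,215) and (267,186), the cover at (241,184), the trough at (268,205) and the light unit at (335,186). I'll confirm in one enlarged crop.

```bash
cat > h.py <<'E'
import numpy as np, cv2
from rig import bot,vision
def ray(n,uv,m=None):
    m=m or vision.camera_model(n)
    K,d,T=m["camera_matrix"],np.array(m["dist_coeffs"]),m["camera_from_world"]
    p=cv2.undistortPoints(np.array([[uv]],float),K,d)[0,0]
    R,t=T[:3,:3],T[:3,3]
    v=R.T@np.array([p[0],-p[1],-1.]); return -R.T@t,v
def onz(n,uv,z,m=None):
    c,v=ray(n,uv,m); return c+v*(z-c[2])/v[2]
def pix(n,P,m=None):
    m=m or vision.camera_model(n)
    T=m["camera_from_world"]; q=T[:3,:3]@np.array(P)+T[:3,3]
    return cv2.projectPoints(np.array([[q[0],-q[1],-q[2]]]),np.zeros(3),np.zeros(3),m["camera_matrix"],np.array(m["dist_coeffs"]))[0][0,0]
def blobs(im,lo,hi,amin=6):
    h=cv2.cvtColor(im,cv2.COLOR_RGB2HSV)
    mk=cv2.inRange(h,np.array(lo),np.array(hi))
    n,_,st,c=cv2.connectedComponentsWithStats(mk)
    return [(c[i].round(1),st[i]) for i in range(1,n) if st[i][4]>=amin]
E
python3 - <<'E'
from h import *
im=cv2.imread("pics/top0.png")[:,:,::-1].copy()
h=cv2.cvtColor(im,cv2.COLOR_RGB2HSV)
print("red")
for lo,hi in(((0,130,80),(7,255,255)),((172,130,80),(180,255,255))):
    for c,s in blobs(im,lo,hi,4):
        if c[1]>110 : print(c,s, onz("top",c,.005).round(3))
for nm,uv,z in(("tray",(207,204),.056),("cover",(241,184),.02),("trough",(268,205),.03),("win",(321,183),.07),("ring",(355,174),.073),("btn",(355,196),.06)): print(nm,onz("top",uv,z).round(3))
c=im[140:255,140:380]; cv2.imwrite("pics/crop0.png",cv2.resize(c,None,fx=3.33,fy=3.33,interpolation=cv2.INTER_CUBIC)[:,:,::-1])
E
```

```text
red
[267.2 186.2] [266 185   3   3   6] [0.551 0.001 0.005]
[160.5 204. ] [159 203   4   3   8] [0.491 0.438 0.005]
[180.6 214. ] [180 213   2   3   5] [0.447 0.356 0.005]
[234.5 215. ] [234 214   2   3   6] [0.436 0.137 0.005]
[126.4 154.3] [124 152   6   6  28] [0.707 0.584 0.005]
tray [0.476 0.241 0.056]
cover [0.561 0.107 0.02 ]
trough [0.469 0.001 0.03 ]
win [ 0.543 -0.21   0.07 ]
ring [ 0.574 -0.345  0.073]
btn [ 0.489 -0.341  0.06 ]
```

View pics/crop0.png

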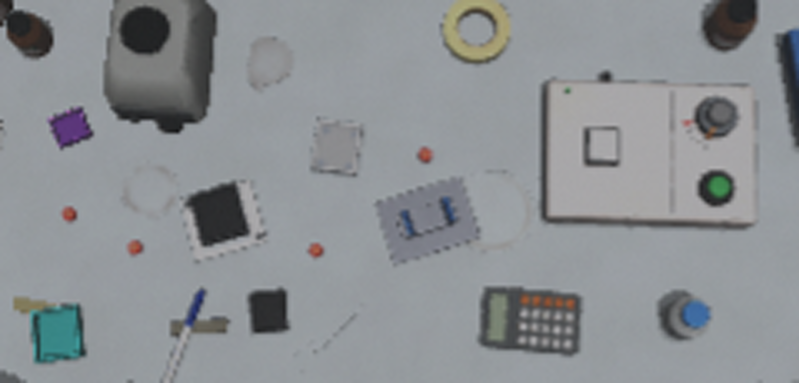

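The crop confirms it: the black tray on its white foot plate is at crop (220,215), with its smaller black twin at (268,310). There are four mounts, at crop (69,214), (135,248), (316,250) and (425,155). Next I'll take two wrist views.

```bash
python3 -m handwheel '[{"delta_rot":[0,0,0],"xyz":[-193,-152,-10],"hand":-1},{"delta_rot":[0,0,0],"xyz":[-193,-152,-10],"hand":-1},{"delta_rot":[0,0,0],"xyz":[-193,-152,-10],"hand":-1},{"delta_rot":[0,0,0],"xyz":[-193,-152,-10],"hand":-1},{"delta_rot":[0,0,0],"xyz":[-193,-152,-10],"hand":-1}]'
python3 -m handwheel '[{"delta_rot":[0,0,-0.237],"xyz":[-193,-153,-10],"hand":-1},{"delta_rot":[0,0,-0.237],"xyz":[-193,-153,-10],"hand":-1},{"delta_rot":[0,0,-0.237],"xyz":[-193,-153,-10],"hand":-1},{"delta_rot":[0,0,-0.237],"xyz":[-193,-153,-10],"hand":-1},{"delta_rot":[0,0,-0.237],"xyz":[-193,-153,-10],"hand":-1}]'
cat > look.py <<'E'
import sys,pickle
from h import *
m=vision.camera_model("wrist"); im=vision.capture("wrist")
pickle.dump((m,im),open(f"pics/{sys.argv[1]}.pkl","wb"))
cv2.imwrite(f"pics/{sys.argv[1]}.png",cv2.resize(im,None,fx=1.5,fy=1.5)[:,:,::-1])
s=bot.read_state(); print(s["time_s"],s["position"].round(4),s["tcp_rot"].round(3).tolist(),s["joint_positions"].round(1))
for lo,hi in(((0,130,70),(8,255,255)),((172,130,70),(180,255,255))):
    for c,t in blobs(im,lo,hi,30): print("red",c,t,onz("wrist",c,.005,m).round(4))
E
python3 look.py w1
```

```text
time_s: 0.78
position: [0.3008, 0.4118, 0.2406]
tcp_rot: [[-0.971, 0.241, 0.0], [0.241, 0.971, -0.001], [-0.0, -0.001, -1.0]]
force: [-0.4, -0.3, -1.0]
opening: 1.0
grasp_force: 0.0
time_s: 1.4
position: [0.4531, 0.2186, 0.2507]
tcp_rot: [[-1.0, 0.005, 0.002], [0.005, 1.0, 0.0], [-0.002, 0.0, -1.0]]
force: [0.2, 0.4, 0.7]
opening: 0.998
grasp_force: 0.0
1.45 [0.4516 0.2196 0.2504] [[-1.0, 0.003, 0.0], [0.003, 1.0, 0.0], [-0.0, 0.0, -1.0]] [ 13.2  19.3  98.1   0.   62.6 -76.7]
red [189.  155.3] [183 150  12  12  64] [0.438  0.1374 0.005 ]
red [363.7 162.3] [358 157  13  12  72] [0.4482 0.3579 0.005 ]
red [422.  195.5] [416 191  14  11  76] [0.4922 0.4381 0.005 ]
red [ 95.1 239.6] [ 93 235   5  11  38] [0.5515 0.0029 0.005 ]
```

View pics/w1.png

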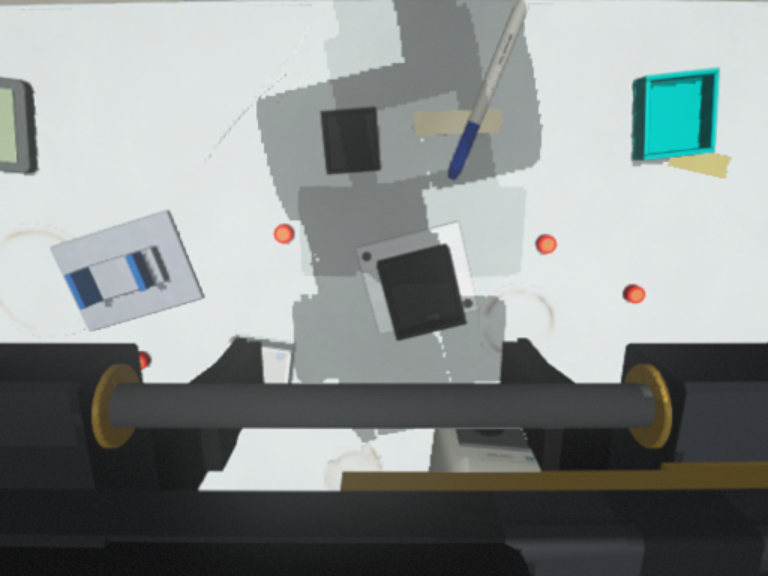

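The wrist view shows the tray at (420,290), the trough foot plate at (127,270) and mounts at (284,233), (546,243), (635,294) and (143,360); the cover is partly hidden at (275,360). I'll move on to view the light unit and the cover.

```bash
for i in 1; do python3 -m handwheel '[{"delta_rot":[0,0,0],"xyz":[-100,-160,0],"hand":-1},{"delta_rot":[0,0,0],"xyz":[-100,-160,0],"hand":-1},{"delta_rot":[0,0,0],"xyz":[-100,-160,0],"hand":-1},{"delta_rot":[0,0,0],"xyz":[-100,-160,0],"hand":-1},{"delta_rot":[0,0,0],"xyz":[-100,-160,0],"hand":-1}]' >/dev/null; done
python3 -m handwheel '[{"delta_rot":[0,0,0],"xyz":[-100,-160,0],"hand":-1},{"delta_rot":[0,0,0],"xyz":[-100,-160,0],"hand":-1},{"delta_rot":[0,0,0],"xyz":[-100,-160,0],"hand":-1},{"delta_rot":[0,0,0],"xyz":[-100,-160,0],"hand":-1},{"delta_rot":[0,0,0],"xyz":[-100,-160,0],"hand":-1}]' | head -1
python3 look.py w2; python3 - <<'E'
import pickle
from h import *
m,im=pickle.load(open("pics/w1.pkl","rb"))
g=cv2.cvtColor(im,cv2.COLOR_RGB2HSV)
mk=cv2.inRange(g,(0,0,0),(180,255,62)); mk[:125]=0;mk[235:]=0;mk[:,:245]=0;mk[:,330:]=0
mk=cv2.morphologyEx(mk,cv2.MORPH_OPEN,np.ones((5,5)))
c=max(cv2.findContours(mk,0,2)[0],key=cv2.contourArea)
P=np.array([onz("wrist",p[0].astype(float),.056,m)[:2] for p in c],np.float32)
print("tray",cv2.minAreaRect(P*1000))
mk=cv2.inRange(g,(100,8,100),(135,70,215)); mk[225:]=0; mk[:130]=0; mk[:,140:]=0
mk=cv2.morphologyEx(mk,cv2.MORPH_OPEN,np.ones((3,3)))
c=max(cv2.findContours(mk,0,2)[0],key=cv2.contourArea); print(cv2.contourArea(c))
P=np.array([onz("wrist",p[0].astype(float),.006,m)[:2] for p in c],np.float32)
print("trough plate",cv2.minAreaRect(P*1000))
Q=[onz("wrist",np.array(q)/1.5,.006,m)[:2].round(4) for q in((51,245),(168,210),(204,297),(91,330))]; print(Q,np.mean(Q,0))
E
```

```text
time_s: 2.7
2.75 [ 0.6491 -0.0964  0.2502] [[-1.0, -0.003, -0.002], [-0.003, 1.0, 0.002], [0.002, 0.002, -1.0]] [ -18.2   31.7   75.9    0.    72.6 -108.4]
red [334.8  87.4] [329  81  13  13  84] [5.522e-01 3.000e-04 5.000e-03]
tray ((476.5845947265625, 249.012451171875), (63.2853889465332, 53.631492614746094), 14.499138832092285)
4462.0
trough plate ((470.5188293457031, 0.9763336181640625), (78.93648529052734, 109.8704833984375), 16.062108993530273)
[array([ 0.4464, -0.0609]), array([0.4181, 0.0429]), array([0.493 , 0.0652]), array([ 0.5228, -0.0391])] [0.470075 0.002025]
```

View pics/w2.png

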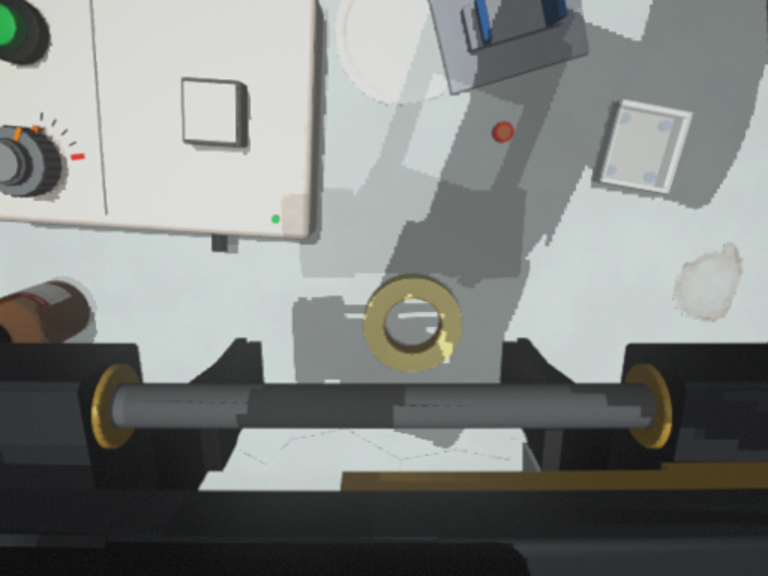

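The second view shows the window at (211,111), the ring at (20,160) with its red mark at (77,157), the cover at (645,147) and one mount at (503,132). Now I'll pick up that mount, which is at about (0.552, 0.0015).

```bash
python3 -m handwheel '[{"delta_rot":[0,0,0],"xyz":[97,98,100],"hand":0.0},{"delta_rot":[0,0,0],"xyz":[97,98,100],"hand":0.0},{"delta_rot":[0,0,0],"xyz":[97,98,100],"hand":0.0},{"delta_rot":[0,0,0],"xyz":[97,98,160],"hand":0.0},{"delta_rot":[0,0,0],"xyz":[97,98,220],"hand":0.0}]'
python3 -m handwheel '[{"delta_rot":[0,0,0],"xyz":[0,0,10],"hand":0.0},{"delta_rot":[0,0,0],"xyz":[0,0,19],"hand":0.0},{"delta_rot":[0,0,0],"xyz":[0,0,19],"hand":1},{"delta_rot":[0,0,0],"xyz":[0,0,19],"hand":1},{"delta_rot":[0,0,0],"xyz":[0,0,19],"hand":1}]'
python3 - <<'E'
import pickle
from h import *
m,im=pickle.load(open("pics/w2.pkl","rb"))
f=lambda q,z:onz("wrist",np.array(q)/1.5,z,m).round(4)
W=[f(q,.07) for q in((182,78),(239,80),(238,144),(182,143))];print("win",W,np.mean(W,0))
a,b=f((0,219),.05),f((310,239),.05);print("edge",a,b,np.degrees(np.arctan2(b[0]-a[0],b[1]-a[1])))
C=[f(q,.022) for q in((622,100),(692,113),(668,193),(598,182))];print("cover",C,np.mean(C,0))
print("ringtop",f((20,160),.073),"mark",f((77,157),.05))
E
```

```text
time_s: 3.38
position: [0.5528, 0.0014, 0.0308]
tcp_rot: [[-1.0, -0.004, 0.003], [-0.004, 1.0, -0.0], [-0.003, -0.0, -1.0]]
force: [-0.0, -0.2, 0.1]
opening: 0.543
grasp_force: 0.0
time_s: 4.0
position: [0.5542, -0.0018, 0.013]
tcp_rot: [[-1.0, 0.0, 0.003], [0.0, 1.0, -0.001], [-0.003, -0.001, -1.0]]
force: [-0.2, -0.5, 0.5]
opening: 0.245
grasp_force: 0.0
win [array([ 0.5237, -0.2254,  0.07  ]), array([ 0.5251, -0.1883,  0.07  ]), array([ 0.565 , -0.1918,  0.07  ]), array([ 0.5642, -0.2294,  0.07  ])] [ 0.5445   -0.208725  0.07    ]
edge [ 0.6166 -0.3796  0.05  ] [ 0.6319 -0.1488  0.05  ] 3.792654620360902
cover [array([0.5304, 0.0854, 0.022 ]), array([0.5392, 0.1404, 0.022 ]), array([0.599 , 0.1308, 0.022 ]), array([0.5909, 0.0739, 0.022 ])] [0.564875 0.107625 0.022   ]
ringtop [ 0.5746 -0.3395  0.073 ] mark [ 0.5725 -0.3143  0.05  ]
```

```bash
python3 -m handwheel '[{"delta_rot":[0,0,0],"xyz":[0,0,0],"hand":1},{"delta_rot":[0,0,0],"xyz":[0,0,0],"hand":1},{"delta_rot":[0,0,0],"xyz":[0,0,-50],"hand":1},{"delta_rot":[0,0,0],"xyz":[0,0,-110],"hand":1},{"delta_rot":[0,0,0],"xyz":[0,0,-110],"hand":1}]'
python3 -m handwheel '[{"delta_rot":[0,0,0],"xyz":[67,263,0],"hand":1},{"delta_rot":[0,0,0],"xyz":[67,263,0],"hand":1},{"delta_rot":[0,0,0],"xyz":[67,263,0],"hand":1},{"delta_rot":[0,0,0],"xyz":[67,263,0],"hand":1},{"delta_rot":[0,0,0],"xyz":[67,263,0],"hand":1}]'

```

```text
time_s: 4.62
position: [0.5567, -0.0021, 0.1259]
tcp_rot: [[-1.0, -0.0, 0.01], [-0.0, 1.0, -0.002], [-0.01, -0.002, -1.0]]
force: [0.5, 0.3, -1.3]
opening: 0.161
grasp_force: 30.0
time_s: 5.25
position: [0.4837, 0.2643, 0.1202]
tcp_rot: [[-1.0, -0.004, -0.003], [-0.004, 1.0, -0.0], [0.003, -0.0, -1.0]]
force: [-0.4, -0.2, 0.3]
opening: 0.159
grasp_force: 30.0
```

```bash
python3 -m handwheel '[{"delta_rot":[0,0,0],"xyz":[0,0,40],"hand":1},{"delta_rot":[0,0,0],"xyz":[0,0,52],"hand":1},{"delta_rot":[0,0,0],"xyz":[0,0,52],"hand":1},{"delta_rot":[0,0,0],"xyz":[0,0,52],"hand":0.3},{"delta_rot":[0,0,0],"xyz":[0,0,52],"hand":0.2}]'
python3 -m handwheel '[{"delta_rot":[0,0,0],"xyz":[0,0,0],"hand":0.2},{"delta_rot":[0,0,0],"xyz":[0,0,-60],"hand":0},{"delta_rot":[0,0,0],"xyz":[0,40,-120],"hand":0},{"delta_rot":[0,0,0],"xyz":[0,80,-150],"hand":0},{"delta_rot":[0,0,0],"xyz":[0,80,-150],"hand":0}]'
python3 look.py w3
```

```text
time_s: 5.88
position: [0.4872, 0.2614, 0.0705]
tcp_rot: [[-1.0, 0.001, 0.002], [0.001, 1.0, 0.001], [-0.002, 0.001, -1.0]]
force: [0.3, -0.4, -0.1]
opening: 0.307
grasp_force: 0.0
time_s: 6.5
position: [0.4884, 0.3451, 0.224]
tcp_rot: [[-1.0, -0.004, 0.01], [-0.004, 1.0, 0.005], [-0.01, 0.005, -1.0]]
force: [-0.4, -0.6, -0.5]
opening: 0.497
grasp_force: 0.0
6.55 [0.4867 0.3428 0.2215] [[-1.0, -0.003, 0.004], [-0.003, 1.0, 0.001], [-0.004, 0.001, -1.0]] [ 24.4  28.4  87.2  -0.   64.1 -65.7]
red [ 70.1 125.7] [ 63 120  13  13  74] [0.4377 0.1354 0.005 ]
red [262.7 134.6] [257 128  13  14  72] [0.4478 0.3565 0.005 ]
red [173.3 173.2] [165 166  16  16 135] [0.4932 0.2506 0.005 ]
red [330.  172.1] [325 167  12  12  78] [0.4917 0.4371 0.005 ]
```

```bash
python3 -m handwheel '[{"delta_rot":[0,0,0],"xyz":[39,13,60],"hand":0},{"delta_rot":[0,0,0],"xyz":[39,13,110],"hand":0},{"delta_rot":[0,0,0],"xyz":[39,13,170],"hand":0},{"delta_rot":[0,0,0],"xyz":[39,13,200],"hand":0},{"delta_rot":[0,0,0],"xyz":[39,13,209],"hand":0}]'
python3 -m handwheel '[{"delta_rot":[0,0,0],"xyz":[0,0,0],"hand":1},{"delta_rot":[0,0,0],"xyz":[0,0,0],"hand":1},{"delta_rot":[0,0,0],"xyz":[0,0,0],"hand":1},{"delta_rot":[0,0,0],"xyz":[0,0,0],"hand":1},{"delta_rot":[0,0,0],"xyz":[0,0,0],"hand":1}]' | tail -2
python3 -m handwheel '[{"delta_rot":[0,0,0],"xyz":[0,0,-60],"hand":1},{"delta_rot":[0,0,0],"xyz":[0,0,-110],"hand":1},{"delta_rot":[0,0,0],"xyz":[-22,-58,-110],"hand":1},{"delta_rot":[0,0,0],"xyz":[-44,-115,-110],"hand":1},{"delta_rot":[0,0,0],"xyz":[-44,-115,-110],"hand":1}]'
python3 -m handwheel '[{"delta_rot":[0,0,0],"xyz":[0,0,40],"hand":1},{"delta_rot":[0,0,0],"xyz":[0,0,54],"hand":1},{"delta_rot":[0,0,0],"xyz":[0,0,54],"hand":1},{"delta_rot":[0,0,0],"xyz":[0,0,54],"hand":0.3},{"delta_rot":[0,0,0],"xyz":[0,0,54],"hand":0.2}]'
python3 -m handwheel '[{"delta_rot":[0,0,0],"xyz":[0,0,0],"hand":0.2},{"delta_rot":[0,0,0],"xyz":[0,0,-60],"hand":0},{"delta_rot":[0,0,0],"xyz":[0,40,-120],"hand":0},{"delta_rot":[0,0,0],"xyz":[0,80,-150],"hand":0},{"delta_rot":[0,0,0],"xyz":[0,80,-150],"hand":0}]' |head -2
python3 look.py w4
```

```text
time_s: 7.18
position: [0.4437, 0.3514, 0.0082]
tcp_rot: [[-1.0, 0.0, -0.009], [0.0, 1.0, -0.005], [0.009, -0.005, -1.0]]
force: [-8.7, -7.4, 46.0]
opening: 0.499
grasp_force: 23.1
opening: 0.161
grasp_force: 30.0
time_s: 8.43
position: [0.493, 0.2362, 0.1208]
tcp_rot: [[-1.0, 0.006, 0.001], [0.006, 1.0, -0.0], [-0.001, -0.0, -1.0]]
force: [0.4, -0.4, -0.0]
opening: 0.163
grasp_force: 30.0
time_s: 9.05
position: [0.4916, 0.2401, 0.0674]
tcp_rot: [[-1.0, -0.001, 0.002], [-0.001, 1.0, 0.001], [-0.002, 0.001, -1.0]]
force: [0.7, 0.0, 0.6]
opening: 0.312
grasp_force: 0.0
time_s: 9.68
position: [0.4934, 0.3231, 0.2208]
9.725 [0.4916 0.3208 0.2183] [[-1.0, -0.003, 0.004], [-0.003, 1.0, 0.001], [-0.004, 0.001, -1.0]] [ 22.2  28.   88.6  -0.   63.2 -67.9]
red [ 87.5 121.3] [ 80 115  14  13  81] [0.4376 0.1356 0.005 ]
red [193.6 169.2] [186 162  16  16 137] [0.4927 0.2534 0.005 ]
red [349.4 168.6] [344 163  13  13  78] [0.4916 0.4368 0.005 ]
red [174.  175.4] [166 168  16  16 129] [0.5002 0.2299 0.005 ]
```

```bash
python3 -m handwheel '[{"delta_rot":[0,0,0],"xyz":[0,58,20],"hand":0},{"delta_rot":[0,0,0],"xyz":[0,115,40],"hand":0},{"delta_rot":[0,0,0],"xyz":[0,115,100],"hand":0},{"delta_rot":[0,0,0],"xyz":[0,115,150],"hand":0},{"delta_rot":[0,0,0],"xyz":[0,115,185],"hand":0}]'
python3 -m handwheel '[{"delta_rot":[0,0,0],"xyz":[0,0,12],"hand":0},{"delta_rot":[0,0,0],"xyz":[0,0,20],"hand":0},{"delta_rot":[0,0,0],"xyz":[0,0,20],"hand":1},{"delta_rot":[0,0,0],"xyz":[0,0,20],"hand":1},{"delta_rot":[0,0,0],"xyz":[0,0,20],"hand":1}]'
python3 -m handwheel '[{"delta_rot":[0,0,0],"xyz":[0,0,0],"hand":1},{"delta_rot":[0,0,0],"xyz":[0,0,0],"hand":1},{"delta_rot":[0,0,0],"xyz":[0,0,-60],"hand":1},{"delta_rot":[0,0,0],"xyz":[0,0,-110],"hand":1},{"delta_rot":[0,0,0],"xyz":[0,0,-110],"hand":1}]' | tail -2
python3 -m handwheel '[{"delta_rot":[0,0,0],"xyz":[30,-181,0],"hand":1},{"delta_rot":[0,0,0],"xyz":[30,-181,0],"hand":1},{"delta_rot":[0,0,0],"xyz":[30,-181,0],"hand":1},{"delta_rot":[0,0,0],"xyz":[30,-181,0],"hand":1},{"delta_rot":[0,0,0],"xyz":[30,-181,0],"hand":1}]'
python3 -m handwheel '[{"delta_rot":[0,0,0],"xyz":[0,0,40],"hand":1},{"delta_rot":[0,0,0],"xyz":[0,0,54],"hand":1},{"delta_rot":[0,0,0],"xyz":[0,0,54],"hand":1},{"delta_rot":[0,0,0],"xyz":[0,0,54],"hand":0.3},{"delta_rot":[0,0,0],"xyz":[0,0,54],"hand":0.2}]'
python3 -m handwheel '[{"delta_rot":[0,0,0],"xyz":[0,0,0],"hand":0.2},{"delta_rot":[0,0,0],"xyz":[0,0,-60],"hand":0},{"delta_rot":[0,0,0],"xyz":[0,-40,-120],"hand":0},{"delta_rot":[0,0,0],"xyz":[0,-60,-150],"hand":0},{"delta_rot":[0,0,0],"xyz":[0,-60,-150],"hand":0}]' |head -2
python3 look.py w5
```

```text
time_s: 10.35
position: [0.4886, 0.4316, 0.027]
tcp_rot: [[-1.0, 0.0, -0.007], [0.0, 1.0, -0.005], [0.007, -0.005, -1.0]]
force: [0.7, 0.2, -0.5]
opening: 0.497
grasp_force: 0.0
time_s: 10.98
position: [0.4919, 0.435, 0.0129]
tcp_rot: [[-1.0, -0.0, 0.002], [-0.0, 1.0, 0.001], [-0.002, 0.001, -1.0]]
force: [0.8, -0.1, 0.3]
opening: 0.243
grasp_force: 0.0
opening: 0.161
grasp_force: 30.0
time_s: 12.22
position: [0.4614, 0.2536, 0.121]
tcp_rot: [[-1.0, 0.001, -0.0], [0.001, 1.0, 0.0], [0.0, 0.0, -1.0]]
force: [0.2, 0.6, 0.3]
opening: 0.166
grasp_force: 30.0
time_s: 12.85
position: [0.462, 0.2539, 0.0685]
tcp_rot: [[-1.0, -0.001, 0.002], [-0.001, 1.0, 0.001], [-0.002, 0.001, -1.0]]
force: [-0.7, 0.2, -0.7]
opening: 0.307
grasp_force: 0.0
time_s: 13.48
position: [0.4634, 0.1926, 0.221]
13.525 [0.4621 0.1931 0.2192] [[-1.0, 0.002, 0.004], [0.002, 1.0, 0.001], [-0.004, 0.001, -1.0]] [  9.9  21.5 100.5   0.   57.7 -80.1]
red [205.8 148.5] [200 143  12  13  58] [0.4378 0.1376 0.005 ]
red [313.1 176. ] [306 169  16  16 133] [0.4707 0.2631 0.005 ]
red [318.2 197.2] [311 190  16  16 142] [0.4968 0.2705 0.005 ]
red [298.6 203. ] [292 196  15  16 132] [0.504  0.2471 0.005 ]
```

```bash
python3 -m handwheel '[{"delta_rot":[0,0,0],"xyz":[24,-56,20],"hand":0},{"delta_rot":[0,0,0],"xyz":[24,-56,60],"hand":0},{"delta_rot":[0,0,0],"xyz":[24,-56,110],"hand":0},{"delta_rot":[0,0,0],"xyz":[24,-56,150],"hand":0},{"delta_rot":[0,0,0],"xyz":[24,-56,185],"hand":0}]'
python3 -m handwheel '[{"delta_rot":[0,0,0],"xyz":[0,0,12],"hand":0},{"delta_rot":[0,0,0],"xyz":[0,0,21],"hand":0},{"delta_rot":[0,0,0],"xyz":[0,0,21],"hand":1},{"delta_rot":[0,0,0],"xyz":[0,0,21],"hand":1},{"delta_rot":[0,0,0],"xyz":[0,0,21],"hand":1}]'
python3 -m handwheel '[{"delta_rot":[0,0,0],"xyz":[0,0,0],"hand":1},{"delta_rot":[0,0,0],"xyz":[0,0,0],"hand":1},{"delta_rot":[0,0,0],"xyz":[0,0,-60],"hand":1},{"delta_rot":[0,0,0],"xyz":[0,0,-110],"hand":1},{"delta_rot":[0,0,0],"xyz":[0,0,-110],"hand":1}]' | tail -2
python3 -m handwheel '[{"delta_rot":[0,0,0],"xyz":[-29,99,0],"hand":1},{"delta_rot":[0,0,0],"xyz":[-29,99,0],"hand":1},{"delta_rot":[0,0,0],"xyz":[-29,99,0],"hand":1},{"delta_rot":[0,0,0],"xyz":[-29,99,0],"hand":1},{"delta_rot":[0,0,0],"xyz":[-29,99,20],"hand":1}]'
python3 -m handwheel '[{"delta_rot":[0,0,0],"xyz":[0,0,20],"hand":1},{"delta_rot":[0,0,0],"xyz":[0,0,34],"hand":1},{"delta_rot":[0,0,0],"xyz":[0,0,34],"hand":1},{"delta_rot":[0,0,0],"xyz":[0,0,34],"hand":0.3},{"delta_rot":[0,0,0],"xyz":[0,0,34],"hand":0.2}]'
python3 -m handwheel '[{"delta_rot":[0,0,0],"xyz":[0,0,0],"hand":0.2},{"delta_rot":[0,0,0],"xyz":[0,0,-60],"hand":0},{"delta_rot":[0,0,0],"xyz":[-50,-25,-100],"hand":-1},{"delta_rot":[0,0,0],"xyz":[-100,-50,-150],"hand":-1},{"delta_rot":[0,0,0],"xyz":[-150,-65,-150],"hand":-1}]' |head -2
python3 -m handwheel '[{"delta_rot":[0,0,0],"xyz":[0,0,0],"hand":-1},{"delta_rot":[0,0,0],"xyz":[0,0,0],"hand":-1},{"delta_rot":[0,0,0],"xyz":[0,0,0],"hand":-1},{"delta_rot":[0,0,0],"xyz":[0,0,0],"hand":-1},{"delta_rot":[0,0,0],"xyz":[0,0,0],"hand":-1}]' |head -2
python3 look.py w6
```

```text
time_s: 14.15
position: [0.4357, 0.1379, 0.03]
tcp_rot: [[-1.0, -0.001, -0.003], [-0.001, 1.0, -0.0], [0.003, -0.0, -1.0]]
force: [-0.1, 0.6, 0.6]
opening: 0.5
grasp_force: 0.0
time_s: 14.78
position: [0.4379, 0.1376, 0.0124]
tcp_rot: [[-1.0, -0.0, 0.002], [-0.0, 1.0, 0.0], [-0.002, 0.0, -1.0]]
force: [-0.6, 0.3, 0.5]
opening: 0.243
grasp_force: 0.0
opening: 0.161
grasp_force: 30.0
time_s: 16.02
position: [0.4663, 0.2355, 0.1017]
tcp_rot: [[-1.0, 0.001, 0.001], [0.001, 1.0, -0.0], [-0.001, -0.0, -1.0]]
force: [0.4, 0.6, -1.2]
opening: 0.16
grasp_force: 30.0
time_s: 16.65
position: [0.4668, 0.2366, 0.0683]
tcp_rot: [[-1.0, -0.0, 0.001], [-0.0, 1.0, 0.0], [-0.001, 0.0, -1.0]]
force: [-0.0, -0.1, 0.2]
opening: 0.308
grasp_force: 0.0
time_s: 17.27
position: [0.6138, 0.173, 0.2209]
time_s: 17.9
position: [0.6112, 0.1735, 0.2166]
17.95 [0.6114 0.1734 0.2166] [[-1.0, -0.001, -0.0], [-0.001, 1.0, -0.0], [0.0, -0.0, -1.0]] [  5.8  31.9  81.3  -0.   66.8 -84.3]
red [332.   25.6] [314  13  38  26 375] [0.4553 0.2554 0.005 ]
red [346.9  50. ] [338  40  19  20 174] [0.4789 0.2726 0.005 ]
red [324.8  56.8] [317  48  18  18 158] [0.4858 0.2494 0.005 ]
```

View pics/w6.png

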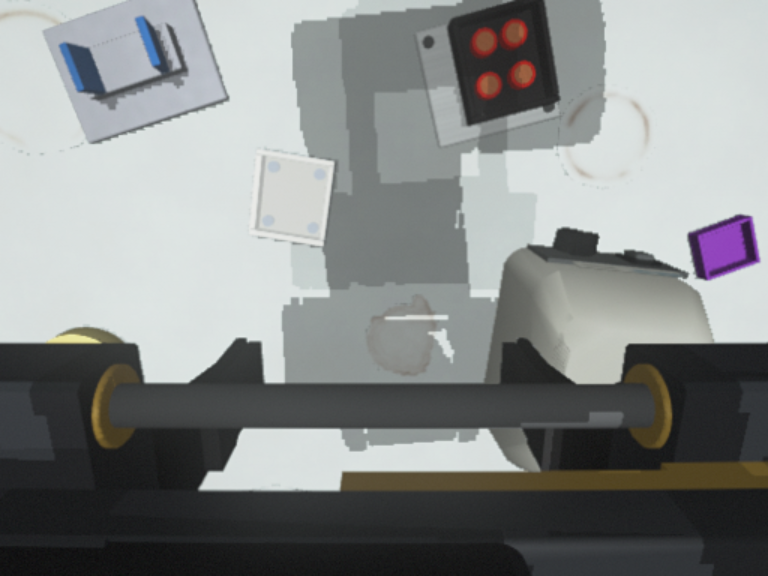

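All four mounts are in the tray, at (484,42), (513,33), (489,85) and (523,73). The cover is at (293,197), with its four blue pins visible.

```bash
python3 - <<'E'
import pickle
from h import *
m,im=pickle.load(open("pics/w6.pkl","rb"))
h=cv2.cvtColor(im,cv2.COLOR_RGB2HSV)
sub=h[95:170,160:230]; 
mk=cv2.inRange(h,(100,18,60),(130,255,255)); mk[:95]=0;mk[170:]=0;mk[:,:165]=0;mk[:,225:]=0
n,_,st,c=cv2.connectedComponentsWithStats(mk)
pp=[c[i] for i in range(1,n) if st[i][4]>12]; print(np.round(pp,1),[st[i][4] for i in range(1,n) if st[i][4]>12])
if len(pp)==4:
    P=np.array([onz("wrist",p,.008,m) for p in pp])[:,:2]; print(P.round(4),P.mean(0),cv2.minAreaRect((P*1000).astype(np.float32)))
f=lambda q,z:onz("wrist",np.array(q)/1.5,z,m).round(4)
C=[f(q,.022) for q in((259,149),(337,160),(323,246),(249,236))];print("cover",C,np.mean(C,0))
# tray from dark mask
mk=cv2.inRange(h,(0,0,0),(180,255,60))|cv2.inRange(h,(0,130,0),(10,255,255)); mk[90:]=0;mk[:,:285]=0;mk[:,380:]=0
mk=cv2.morphologyEx(mk,cv2.MORPH_OPEN,np.ones((9,9)))
c=max(cv2.findContours(mk,0,2)[0],key=cv2.contourArea)
P=np.array([onz("wrist",p[0].astype(float),.056,m)[:2] for p in c],np.float32); print("tray",cv2.minAreaRect(P*1000),P.min(0),P.max(0))
cr=cv2.resize(im[88:175,150:240],None,fx=6,fy=6,interpolation=cv2.INTER_CUBIC);cv2.imwrite("pics/cov.png",cr[:,:,::-1])
E
```

```text
[[181.8 110.8]
 [212.6 115.8]
 [178.1 146.8]
 [208.  151.5]] [np.int32(38), np.int32(35), np.int32(36), np.int32(36)]
[[0.5416 0.0944]
 [0.547  0.1281]
 [0.5812 0.0879]
 [0.5865 0.1216]] [0.56409129 0.10796688] ((564.1107177734375, 107.97604370117188), (34.12943649291992, 40.158294677734375), 80.71800994873047)
cover [array([0.5299, 0.0884, 0.022 ]), array([0.5375, 0.1429, 0.022 ]), array([0.5985, 0.1312, 0.022 ]), array([0.5911, 0.0771, 0.022 ])] [0.56425 0.1099  0.022  ]
tray ((479.6169128417969, 248.0083465576172), (62.18111038208008, 57.79899597167969), 14.493818283081055) [0.4462108  0.21486916] [0.51366234 0.2822473 ]
```

View pics/cov.png

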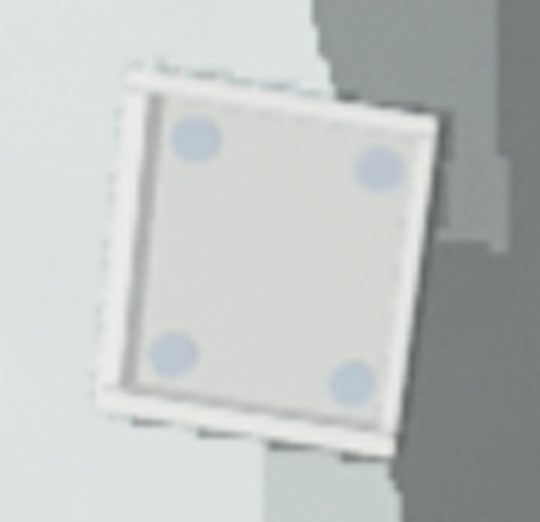

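```bash
python3 -m handwheel '[{"delta_rot":[0,0,0.9],"xyz":[47,-65,60],"hand":-1},{"delta_rot":[0,0,0.9],"xyz":[47,-65,60],"hand":-1},{"delta_rot":[0,0,0.9],"xyz":[47,-65,60],"hand":-1},{"delta_rot":[0,0,0.9],"xyz":[47,-65,60],"hand":-1},{"delta_rot":[0,0,0.9],"xyz":[47,-65,60],"hand":-1}]' | tail -0
python3 -m handwheel '[{"delta_rot":[0,0,0.833],"xyz":[0,0,0],"hand":-1},{"delta_rot":[0,0,0.833],"xyz":[0,0,0],"hand":-1},{"delta_rot":[0,0,0.833],"xyz":[0,0,0],"hand":-1},{"delta_rot":[0,0,0.833],"xyz":[0,0,0],"hand":-1},{"delta_rot":[0,0,0.833],"xyz":[0,0,60],"hand":-1}]'
python3 -m handwheel '[{"delta_rot":[0,0,0],"xyz":[0,0,0],"hand":-1},{"delta_rot":[0,0,0],"xyz":[0,0,0],"hand":-1},{"delta_rot":[0,0,0],"xyz":[0,0,0],"hand":-1},{"delta_rot":[0,0,0],"xyz":[0,0,0],"hand":-1},{"delta_rot":[0,0,0],"xyz":[0,0,0],"hand":-1}]'
python3 look.py w7
```

```text
time_s: 19.2
position: [0.5701, 0.1082, 0.1004]
tcp_rot: [[0.164, 0.986, 0.014], [0.986, -0.164, -0.0], [0.002, 0.014, -1.0]]
force: [0.6, 0.1, -0.4]
opening: 0.999
grasp_force: 0.0
time_s: 19.82
position: [0.5654, 0.1081, 0.0979]
tcp_rot: [[0.161, 0.987, 0.002], [0.987, -0.161, -0.0], [0.0, 0.002, -1.0]]
force: [-0.2, 0.2, -0.0]
opening: 0.998
grasp_force: 0.0
19.875 [0.5653 0.108  0.0976] [[0.161, 0.987, 0.002], [0.987, -0.161, -0.0], [0.0, 0.002, -1.0]] [-0.3 36.9 95.7  0.  47.3  9. ]
red [50.9 28.7] [  22    0   53   58 1092] [0.444  0.2577 0.005 ]
red [78.   2.8] [ 63   0  28   9 159] [0.468  0.2704 0.005 ]
red [95.4 27.1] [ 78  10  34  33 543] [0.4758 0.2532 0.005 ]Exception ignored on flushing sys.stdout:
BrokenPipeError: [Errno 32] Broken pipe
```

```bash
python3 -m handwheel '[{"delta_rot":[0,0,0],"xyz":[0,0,40],"hand":-1},{"delta_rot":[0,0,0],"xyz":[0,0,65],"hand":-1},{"delta_rot":[0,0,0],"xyz":[0,0,80],"hand":-1},{"delta_rot":[0,0,0],"xyz":[0,0,86],"hand":-1},{"delta_rot":[0,0,0],"xyz":[0,0,86],"hand":0}]'
python3 -m handwheel '[{"delta_rot":[0,0,0],"xyz":[0,0,0],"hand":1},{"delta_rot":[0,0,0],"xyz":[0,0,0],"hand":1},{"delta_rot":[0,0,0],"xyz":[0,0,0],"hand":1},{"delta_rot":[0,0,0],"xyz":[0,0,0],"hand":1},{"delta_rot":[0,0,0],"xyz":[0,0,0],"hand":1}]'
python3 -m handwheel '[{"delta_rot":[0,0,0],"xyz":[0,0,-50],"hand":1},{"delta_rot":[0,0,0],"xyz":[0,0,-100],"hand":1},{"delta_rot":[0,0,0],"xyz":[0,0,-150],"hand":1},{"delta_rot":[0,0,0],"xyz":[0,0,-190],"hand":1},{"delta_rot":[0,0,0],"xyz":[0,0,-190],"hand":1}]'
```

```text
time_s: 20.5
position: [0.5651, 0.108, 0.0108]
tcp_rot: [[0.161, 0.987, 0.0], [0.987, -0.161, 0.0], [0.0, 0.0, -1.0]]
force: [-0.3, -0.4, -0.3]
opening: 0.944
grasp_force: 0.0
time_s: 21.12
position: [0.5651, 0.1081, 0.0113]
tcp_rot: [[0.161, 0.987, 0.001], [0.987, -0.161, 0.0], [0.0, 0.001, -1.0]]
force: [-0.6, 0.2, 6.3]
opening: 0.707
grasp_force: 30.0
time_s: 21.75
position: [0.5671, 0.1081, 0.204]
tcp_rot: [[0.161, 0.987, 0.008], [0.987, -0.161, -0.0], [0.001, 0.008, -1.0]]
force: [0.1, 0.1, -1.8]
opening: 0.709
grasp_force: 30.0
```

```bash
python3 -m handwheel '[{"delta_rot":[0,0,-0.415],"xyz":[51,-77,0],"hand":1},{"delta_rot":[0,0,-0.415],"xyz":[51,-77,0],"hand":1},{"delta_rot":[0,0,-0.415],"xyz":[51,-77,0],"hand":1},{"delta_rot":[0,0,-0.415],"xyz":[51,-77,0],"hand":1},{"delta_rot":[0,0,-0.415],"xyz":[51,-77,0],"hand":1}]'
python3 -m handwheel '[{"delta_rot":[0,0,0],"xyz":[0,0,0],"hand":1},{"delta_rot":[0,0,0],"xyz":[0,0,0],"hand":1},{"delta_rot":[0,0,0],"xyz":[0,0,0],"hand":1},{"delta_rot":[0,0,0],"xyz":[0,0,0],"hand":1},{"delta_rot":[0,0,0],"xyz":[0,0,0],"hand":1}]'
python3 look.py w8
```

```text
time_s: 22.38
position: [0.4969, 0.1705, 0.1997]
tcp_rot: [[-0.249, 0.968, -0.002], [0.968, 0.249, -0.0], [0.0, -0.002, -1.0]]
force: [-0.1, 0.2, -0.4]
opening: 0.707
grasp_force: 30.0
time_s: 23.0
position: [0.4971, 0.1708, 0.2007]
tcp_rot: [[-0.25, 0.968, 0.0], [0.968, 0.25, 0.0], [-0.0, 0.0, -1.0]]
force: [-0.5, 0.6, -0.4]
opening: 0.709
grasp_force: 30.0
23.05 [0.4971 0.1708 0.2008] [[-0.25, 0.968, 0.0], [0.968, 0.25, 0.0], [-0.0, 0.0, -1.0]] [ 6.8 24.9 98.1 -0.  56.9 -7.7]
red [239.6  88.7] [231  79  18  20 162] [0.4599 0.2568 0.005 ]
red [266.3  87.6] [258  79  18  18 159] [0.4866 0.2648 0.005 ]
red [240.2 109.6] [232 101  18  18 151] [0.4655 0.2364 0.005 ]
red [267.2 112. ] [259 104  17  17 148] [0.4939 0.2412 0.005 ]
```

View pics/w8.png

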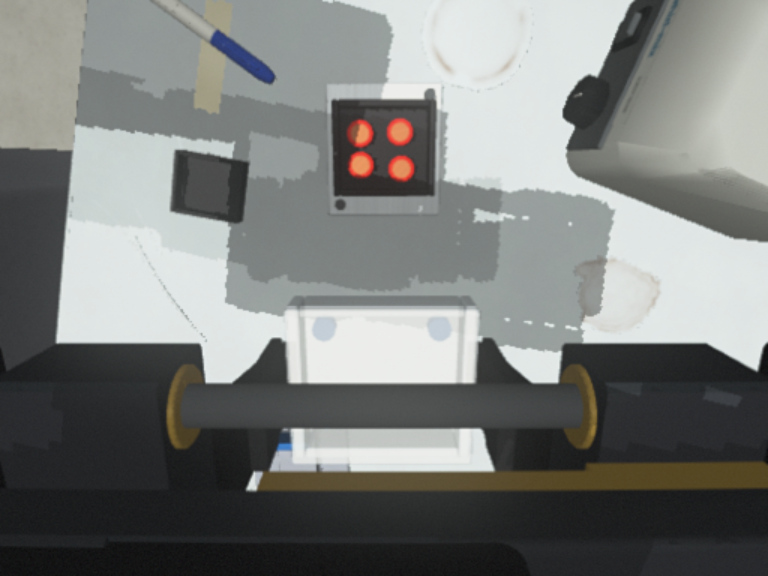

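The view is nearly straight down on the tray: rim (333,99) to (436,196), four mounts inside. The cover is held square to it.

```bash
python3 - <<'E'
import pickle
from h import *
m,im=pickle.load(open("pics/w8.pkl","rb"))
h=cv2.cvtColor(im,cv2.COLOR_RGB2HSV)
mk=cv2.inRange(h,(0,0,0),(180,255,75))|cv2.inRange(h,(0,130,0),(10,255,255)); mk[140:]=0;mk[:60]=0;mk[:,:210]=0;mk[:,300:]=0
mk=cv2.morphologyEx(mk,cv2.MORPH_OPEN,np.ones((9,9)))
c=max(cv2.findContours(mk,0,2)[0],key=cv2.contourArea); print(cv2.boundingRect(c))
P=np.array([onz("wrist",p[0].astype(float),.056,m)[:2] for p in c],np.float32); r=cv2.minAreaRect(P*1000); print("tray",r)
f=lambda q,z:onz("wrist",np.array(q)/1.5,z,m).round(4)
C=np.array([f(q,.006) for q in((328,83),(440,83),(440,215),(328,215))]);print("plate",C.mean(0))
s=bot.read_state();d=np.array([*(np.array(r[0])/1000),0])-s["position"]; print((s["tcp_rot"].T@d*1000).round(1))
E
```

```text
(222, 67, 67, 64)
tray ((478.5344543457031, 249.08346557617188), (60.35594177246094, 54.44580841064453), 14.418205261230469)
plate [0.4795   0.249325 0.006   ]
[ 80.5   1.6 200.8]
```

```bash
python3 -m handwheel '[{"delta_rot":[0,0,0],"xyz":[40,1,0],"hand":1},{"delta_rot":[0,0,0],"xyz":[80,1.5,0],"hand":1},{"delta_rot":[0,0,0],"xyz":[80,1.5,50],"hand":1},{"delta_rot":[0,0,0],"xyz":[80,1.5,100],"hand":1},{"delta_rot":[0,0,0],"xyz":[80,1.5,120],"hand":1}]'
python3 -m handwheel '[{"delta_rot":[0,0,0],"xyz":[0,0,4],"hand":1},{"delta_rot":[0,0,0],"xyz":[0,0,8],"hand":1},{"delta_rot":[0,0,0],"xyz":[0,0,12],"hand":1},{"delta_rot":[0,0,0],"xyz":[0,0,14],"hand":1},{"delta_rot":[0,0,0],"xyz":[0,0,16],"hand":1}]'
```

```text
time_s: 23.68
position: [0.4767, 0.2483, 0.0781]
tcp_rot: [[-0.251, 0.968, -0.005], [0.968, 0.251, -0.001], [-0.0, -0.005, -1.0]]
force: [0.1, -0.3, -0.1]
opening: 0.708
grasp_force: 30.0
time_s: 24.3
position: [0.4789, 0.2487, 0.0651]
tcp_rot: [[-0.25, 0.968, 0.001], [0.968, 0.25, 0.0], [0.0, 0.001, -1.0]]
force: [0.2, -0.0, -0.5]
opening: 0.712
grasp_force: 30.0
```

```bash
python3 -m handwheel '[{"delta_rot":[0,0,0],"xyz":[0,0,1],"hand":1},{"delta_rot":[0,0,0],"xyz":[0,0,1.5],"hand":1},{"delta_rot":[0,0,0],"xyz":[0,0,2],"hand":1},{"delta_rot":[0,0,0],"xyz":[0,0,2],"hand":1},{"delta_rot":[0,0,0],"xyz":[0,0,2],"hand":1}]'
python3 -m handwheel '[{"delta_rot":[0,0,0],"xyz":[0,0,0],"hand":0},{"delta_rot":[0,0,0],"xyz":[0,0,0],"hand":-1},{"delta_rot":[0,0,0],"xyz":[0,0,0],"hand":-1},{"delta_rot":[0,0,0],"xyz":[0,0,-50],"hand":-1},{"delta_rot":[0,0,0],"xyz":[-50,0,-80],"hand":-1}]'
python3 -m handwheel '[{"delta_rot":[0,0,0],"xyz":[-30,0,-50],"hand":-1},{"delta_rot":[0,0,0],"xyz":[-30,0,-50],"hand":-1},{"delta_rot":[0,0,0],"xyz":[-30,0,-50],"hand":-1},{"delta_rot":[0,0,0],"xyz":[-30,0,-50],"hand":-1},{"delta_rot":[0,0,0],"xyz":[-30,0,-50],"hand":-1}]'
python3 look.py w9; python3 -c "
import cv2;a=cv2.imread('pics/w9.png')[20:330,180:580];cv2.imwrite('pics/w9c.png',cv2.resize(a,None,fx=1.9,fy=1.9))"
```

```text
time_s: 24.92
position: [0.4785, 0.2486, 0.0634]
tcp_rot: [[-0.25, 0.968, 0.0], [0.968, 0.25, 0.0], [-0.0, 0.0, -1.0]]
force: [-1.0, -0.9, 5.8]
opening: 0.709
grasp_force: 30.0
time_s: 25.55
position: [0.4914, 0.202, 0.1439]
tcp_rot: [[-0.255, 0.967, 0.002], [0.967, 0.255, 0.001], [0.0, 0.002, -1.0]]
force: [0.7, 0.2, 0.2]
opening: 0.986
grasp_force: 0.0
time_s: 26.18
position: [0.4976, 0.1717, 0.1914]
tcp_rot: [[-0.251, 0.968, -0.003], [0.968, 0.251, -0.0], [0.0, -0.003, -1.0]]
force: [-0.6, 0.2, -0.0]
opening: 1.001
grasp_force: 0.0
26.225 [0.4978 0.1716 0.1916] [[-0.251, 0.968, -0.002], [0.968, 0.251, -0.0], [0.0, -0.002, -1.0]] [ 6.9 25.8 98.4  0.  55.9 -7.7]
```

View pics/w9c.png

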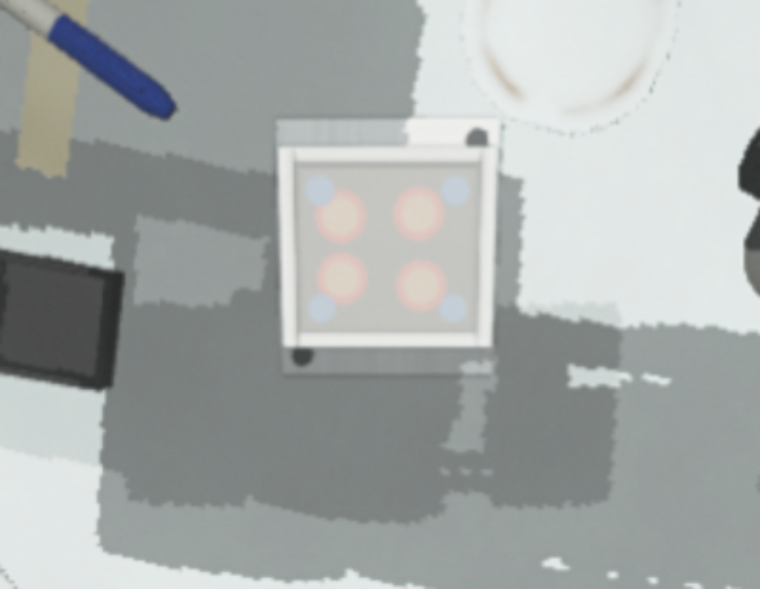

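The crop shows the cover seated square on the tray, with the mounts at (340,215), (418,213), (342,277) and (421,285) and the pins inside the corners. Next I'll lean the tool 45° about the closing axis for the pair grasp.

```bash
python3 -m handwheel '[{"delta_rot":[0,0.785,0],"xyz":[17,1,30],"hand":-1},{"delta_rot":[0,0.785,0],"xyz":[17,1,30],"hand":-1},{"delta_rot":[0,0.785,0],"xyz":[17,1,30],"hand":-1},{"delta_rot":[0,0.785,0],"xyz":[17,1,30],"hand":-1},{"delta_rot":[0,0.785,0],"xyz":[17,1,30],"hand":-1}]'
python3 -m handwheel '[{"delta_rot":[0,0,0],"xyz":[0,0,0],"hand":-1},{"delta_rot":[0,0,0],"xyz":[0,0,0],"hand":-1},{"delta_rot":[0,0,0],"xyz":[0,0,0],"hand":-1},{"delta_rot":[0,0,0],"xyz":[0,0,0],"hand":-1},{"delta_rot":[0,0,0],"xyz":[0,0,0],"hand":-1}]'
cat > go.py <<'E'
# go.py gx gy gz back yaw lean : tool shift/turn so that the grasp point is `back` mm short of (gx,gy,gz)
import sys; from h import *
from scipy.spatial.transform import Rotation as R
g=np.array(list(map(float,sys.argv[1:4]))); back,yaw,lean=map(float,sys.argv[4:7])
y=np.radians(yaw); R0=np.array([[-np.sin(y),np.cos(y),0],[np.cos(y),np.sin(y),0],[0,0,-1.]])
T=R0@R.from_euler('y',lean,degrees=True).as_matrix()
s=bot.read_state(); P=g+T[:,2]*(.011-back/1000); C=s["tcp_rot"]
print("t",s["time_s"],"j",s["joint_positions"].round(1),"goal",P.round(4))
print("xyz",(C.T@(P-s["position"])*1000).round(1),"rot",R.from_matrix(C.T@T).as_rotvec().round(3))
E
python3 go.py .4785 .2488 .055 80 14.5 45; python3 go.py .4785 .2488 .055 0 14.5 45
```

```text
time_s: 26.85
position: [0.4957, 0.1863, 0.1608]
tcp_rot: [[-0.172, 0.969, -0.177], [0.685, 0.247, 0.685], [0.708, -0.003, -0.706]]
force: [-0.1, -0.1, 0.2]
opening: 0.995
grasp_force: 0.0
time_s: 27.48
position: [0.4952, 0.1882, 0.163]
tcp_rot: [[-0.178, 0.968, -0.177], [0.685, 0.251, 0.684], [0.706, 0.001, -0.708]]
force: [-1.0, 0.3, 0.1]
opening: 1.002
grasp_force: 0.0
t 27.475 j [-13.3  37.5 100.3  41.   72.3 -51.5] goal [0.4907 0.2016 0.1038]
xyz [-31.9  -1.   51.9] rot [0.    0.001 0.001]
t 27.475 j [-13.3  37.5 100.3  41.   72.3 -51.5] goal [0.4766 0.2563 0.0472]
xyz [-31.8  -1.  131.9] rot [0.    0.001 0.001]
```

```bash
python3 -m handwheel '[{"delta_rot":[0,0,0],"xyz":[-32,-1,40],"hand":-1},{"delta_rot":[0,0,0],"xyz":[-32,-1,80],"hand":-1},{"delta_rot":[0,0,0],"xyz":[-32,-1,110],"hand":-1},{"delta_rot":[0,0,0],"xyz":[-32,-1,125],"hand":-1},{"delta_rot":[0,0,0],"xyz":[-32,-1,132],"hand":-1}]'
python3 -m handwheel '[{"delta_rot":[0,0,0],"xyz":[0,0,0],"hand":-1},{"delta_rot":[0,0,0],"xyz":[0,0,0],"hand":-1},{"delta_rot":[0,0,0],"xyz":[0,0,0],"hand":0.0},{"delta_rot":[0,0,0],"xyz":[0,0,0],"hand":1},{"delta_rot":[0,0,0],"xyz":[0,0,0],"hand":1}]'
python3 -m handwheel '[{"delta_rot":[0,0,0],"xyz":[0,0,0],"hand":1},{"delta_rot":[0,0,0],"xyz":[0,0,0],"hand":1},{"delta_rot":[0,0,0],"xyz":[0,0,0],"hand":1},{"delta_rot":[0,0,0],"xyz":[0,0,0],"hand":1},{"delta_rot":[0,0,0],"xyz":[0,0,0],"hand":1}]'
python3 go.py .4785 .2488 .155 0 14.5 45
```

```text
time_s: 28.1
position: [0.4766, 0.2564, 0.0464]
tcp_rot: [[-0.177, 0.968, -0.177], [0.685, 0.251, 0.684], [0.707, -0.0, -0.707]]
force: [0.1, 0.3, -0.2]
opening: 1.002
grasp_force: 0.0
time_s: 28.72
position: [0.4768, 0.2559, 0.0469]
tcp_rot: [[-0.177, 0.968, -0.176], [0.685, 0.25, 0.684], [0.707, 0.0, -0.707]]
force: [-0.8, 0.0, 0.5]
opening: 0.744
grasp_force: 0.0
time_s: 29.35
position: [0.4767, 0.2559, 0.0468]
tcp_rot: [[-0.177, 0.968, -0.177], [0.685, 0.25, 0.684], [0.707, 0.0, -0.707]]
force: [-0.7, -2.9, 3.1]
opening: 0.709
grasp_force: 30.0
t 29.35 j [ -6.4  49.2 104.   50.5  58.8 -60.5] goal [0.4766 0.2563 0.1472]
xyz [ 71.3  -0.  -70.7] rot [0. 0. 0.]
```

```bash
python3 -m handwheel '[{"delta_rot":[0,0,0],"xyz":[10,0,-10],"hand":1},{"delta_rot":[0,0,0],"xyz":[35,0,-35],"hand":1},{"delta_rot":[0,0,0],"xyz":[65,0,-65],"hand":1},{"delta_rot":[0,0,0],"xyz":[90,0,-90],"hand":1},{"delta_rot":[0,0,0],"xyz":[90,0,-90],"hand":1}]'
python3 go.py .4705 .04 .17 0 16 0
```

```text
time_s: 29.98
position: [0.4775, 0.2561, 0.1761]
tcp_rot: [[-0.182, 0.968, -0.173], [0.686, 0.251, 0.683], [0.705, 0.005, -0.709]]
force: [0.0, -1.4, -3.7]
opening: 0.711
grasp_force: 30.0
t 29.975 j [ -6.3  35.4 102.3  45.   69.  -48. ] goal [0.4705 0.04   0.159 ]
xyz [-158.9  -61.1 -134.4] rot [ 0.015 -0.782 -0.022]
```

```bash
python3 -m handwheel '[{"delta_rot":[0.003,-0.157,-0.004],"xyz":[-32,-12,-27],"hand":1},{"delta_rot":[0.006,-0.313,-0.009],"xyz":[-64,-24,-54],"hand":1},{"delta_rot":[0.009,-0.47,-0.013],"xyz":[-95,-37,-81],"hand":1},{"delta_rot":[0.012,-0.626,-0.018],"xyz":[-127,-49,-108],"hand":1},{"delta_rot":[0.015,-0.782,-0.022],"xyz":[-159,-61,-134],"hand":1}]'
python3 go.py .4705 .001 .14 0 16 -45
```

```text
time_s: 30.6
position: [0.4682, 0.0391, 0.1555]
tcp_rot: [[-0.275, 0.961, -0.007], [0.961, 0.275, -0.002], [-0.0, -0.008, -1.0]]
force: [-0.8, -1.1, -3.2]
opening: 0.711
grasp_force: 30.0
t 30.6 j [ -8.8  25.5 108.   -0.3  47.  -24.6] goal [ 0.4726 -0.0065  0.1322]
xyz [-45.1  -8.2  23.3] rot [-0.007 -0.785  0.003]
```

```bash
python3 -m handwheel '[{"delta_rot":[-0.001,-0.157,0.001],"xyz":[-9,-2,0],"hand":1},{"delta_rot":[-0.003,-0.314,0.001],"xyz":[-18,-4,0],"hand":1},{"delta_rot":[-0.004,-0.471,0.002],"xyz":[-27,-6,5],"hand":1},{"delta_rot":[-0.006,-0.628,0.003],"xyz":[-36,-7,12],"hand":1},{"delta_rot":[-0.007,-0.785,0.003],"xyz":[-45,-8,23],"hand":1}]'
python3 -m handwheel '[{"delta_rot":[0,0,0],"xyz":[0,0,0],"hand":1},{"delta_rot":[0,0,0],"xyz":[0,0,0],"hand":1},{"delta_rot":[0,0,0],"xyz":[0,0,0],"hand":1},{"delta_rot":[0,0,0],"xyz":[0,0,0],"hand":1},{"delta_rot":[0,0,0],"xyz":[0,0,0],"hand":1}]'
python3 go.py .4705 .001 .085 0 16 -45
python3 - <<'E'
from h import *
a=vision.capture("side"); p=pix("side",(.4705,.001,.06)); print(p)
x,y=map(int,p); cv2.imwrite("pics/s1.png",cv2.resize(a[y-60:y+45,x-70:x+70],None,fx=5,fy=5,interpolation=cv2.INTER_CUBIC)[:,:,::-1])
E
```

```text
time_s: 31.22
position: [0.4734, -0.005, 0.1326]
tcp_rot: [[-0.193, 0.961, 0.196], [0.681, 0.275, -0.679], [-0.707, 0.003, -0.708]]
force: [-1.5, -0.6, -3.2]
opening: 0.711
grasp_force: 30.0
time_s: 31.85
position: [0.4742, -0.0055, 0.1341]
tcp_rot: [[-0.192, 0.962, 0.195], [0.684, 0.274, -0.676], [-0.704, 0.004, -0.71]]
force: [0.7, 0.6, -2.8]
opening: 0.707
grasp_force: 30.0
t 31.85 j [ 11.2  37.1 113.7 -67.3  49.5  50.6] goal [ 0.4726 -0.0065  0.0772]
xyz [39.7 -2.  40.7] rot [ 0.001 -0.004 -0.004]
[276.65385621 201.06060928]
```

View pics/s1.png

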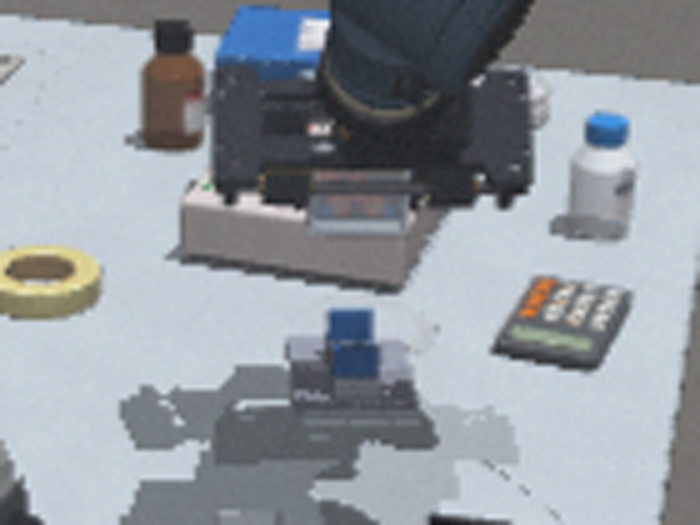

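The side view shows the closed pair on edge in the gripper at (360,205), above the trough at (355,360). I'll lower it in steps.

```bash
python3 -m handwheel '[{"delta_rot":[0,0,0],"xyz":[10,0,10],"hand":1},{"delta_rot":[0,0,0],"xyz":[20,-1,20],"hand":1},{"delta_rot":[0,0,0],"xyz":[30,-1,30],"hand":1},{"delta_rot":[0,-0.003,-0.003],"xyz":[40,-2,41],"hand":1},{"delta_rot":[0,-0.003,-0.003],"xyz":[40,-2,41],"hand":1}]'
python3 go.py .4705 .001 .062 0 16 -45;python3 go.py .4705 .001 .046 0 16 -45
```

```text
time_s: 32.52
position: [0.472, -0.0063, 0.0754]
tcp_rot: [[-0.197, 0.961, 0.194], [0.68, 0.277, -0.679], [-0.706, -0.002, -0.708]]
force: [1.0, -0.4, -2.7]
opening: 0.711
grasp_force: 30.0
t 32.525 j [ 11.3  44.6 114.7 -74.5  46.9  61.1] goal [ 0.4726 -0.0065  0.0542]
xyz [14.7  0.6 15.2] rot [-0.001 -0.001  0.002]
t 32.525 j [ 11.3  44.6 114.7 -74.5  46.9  61.1] goal [ 0.4726 -0.0065  0.0382]
xyz [26.   0.7 26.5] rot [-0.001 -0.001  0.002]
```

```bash
python3 -m handwheel '[{"delta_rot":[0,0,0],"xyz":[5,0,5],"hand":1},{"delta_rot":[0,0,0],"xyz":[10,0,10],"hand":1},{"delta_rot":[0,0,0],"xyz":[14,0.5,14],"hand":1},{"delta_rot":[0,0,0],"xyz":[17,0.5,17],"hand":1},{"delta_rot":[0,0,0],"xyz":[19,0.5,19],"hand":1}]'
python3 -m handwheel '[{"delta_rot":[0,0,0],"xyz":[2,0,2],"hand":1},{"delta_rot":[0,0,0],"xyz":[4,0,4],"hand":1},{"delta_rot":[0,0,0],"xyz":[5,0,5],"hand":1},{"delta_rot":[0,0,0],"xyz":[6,0,6],"hand":1},{"delta_rot":[0,0,0],"xyz":[6,0,6],"hand":1}]'
python3 go.py .4705 .001 .046 0 16 -45
```

```text
time_s: 33.15
position: [0.4727, -0.006, 0.0489]
tcp_rot: [[-0.196, 0.961, 0.195], [0.68, 0.277, -0.679], [-0.706, -0.0, -0.708]]
force: [0.5, 0.2, -3.5]
opening: 0.708
grasp_force: 30.0
time_s: 33.78
position: [0.4729, -0.0066, 0.0412]
tcp_rot: [[-0.195, 0.961, 0.195], [0.679, 0.276, -0.68], [-0.708, -0.0, -0.706]]
force: [1.6, -4.3, -1.0]
opening: 0.71
grasp_force: 30.0
t 33.775 j [ 11.3  49.1 114.6 -78.6  46.   67.1] goal [ 0.4726 -0.0065  0.0382]
xyz [ 2.2 -0.2  1.9] rot [0.    0.001 0.001]
```

```bash
python3 -m handwheel '[{"delta_rot":[0,0,0],"xyz":[0.5,0,1.5],"hand":1},{"delta_rot":[0,0,0],"xyz":[1,0,2.5],"hand":1},{"delta_rot":[0,0,0],"xyz":[1.2,0,2.7],"hand":1},{"delta_rot":[0,0,0],"xyz":[1.2,0,2.7],"hand":1},{"delta_rot":[0,0,0],"xyz":[1.2,0,2.7],"hand":1}]'
python3 go.py .4705 .001 .046 0 16 -45
```

```text
time_s: 34.4
position: [0.4731, -0.0071, 0.039]
tcp_rot: [[-0.195, 0.961, 0.197], [0.679, 0.277, -0.68], [-0.708, 0.001, -0.706]]
force: [1.0, -0.3, 5.8]
opening: 0.712
grasp_force: 30.0
t 34.4 j [ 11.2  49.4 114.6 -79.1  45.9  67.6] goal [ 0.4726 -0.0065  0.0382]
xyz [ 1.  -0.3  0.1] rot [0.002 0.001 0.001]
```

```bash
python3 -m handwheel '[{"delta_rot":[0,0,0],"xyz":[0,0,0],"hand":0.2},{"delta_rot":[0,0,0],"xyz":[0,0,0],"hand":-1},{"delta_rot":[0,0,0],"xyz":[0,0,0],"hand":-1},{"delta_rot":[0,0,0],"xyz":[0,0,-5],"hand":-1},{"delta_rot":[0,0,0],"xyz":[0,0,-20],"hand":-1}]'
python3 -m handwheel '[{"delta_rot":[0,0,0],"xyz":[0,0,-30],"hand":-1},{"delta_rot":[0,0,0],"xyz":[0,0,-60],"hand":-1},{"delta_rot":[0,0,0],"xyz":[0,0,-100],"hand":-1},{"delta_rot":[0,0,0],"xyz":[0,0,-120],"hand":-1},{"delta_rot":[0,0,0],"xyz":[0,0,-120],"hand":-1}]'
python3 go.py .4705 .001 .2 0 16 0
python3 - <<'E'
from h import *
a=vision.capture("side")
x,y=276,201; cv2.imwrite("pics/s2.png",cv2.resize(a[y-60:y+45,x-70:x+70],None,fx=5,fy=5,interpolation=cv2.INTER_CUBIC)[:,:,::-1])
E
```

```text
time_s: 35.02
position: [0.4687, 0.0066, 0.0517]
tcp_rot: [[-0.196, 0.961, 0.194], [0.68, 0.276, -0.679], [-0.706, -0.001, -0.708]]
force: [0.2, 0.5, 0.2]
opening: 0.986
grasp_force: 0.0
time_s: 35.65
position: [0.446, 0.0893, 0.1378]
tcp_rot: [[-0.196, 0.96, 0.199], [0.681, 0.279, -0.677], [-0.706, 0.003, -0.708]]
force: [-0.6, -0.0, 0.0]
opening: 0.999
grasp_force: 0.0
t 35.65 j [ 23.7  37.5 110.2 -57.   56.6  50.8] goal [0.4705 0.001  0.189 ]
xyz [-101.    -1.    28.4] rot [0.004 0.784 0.002]
```

View pics/s2.png

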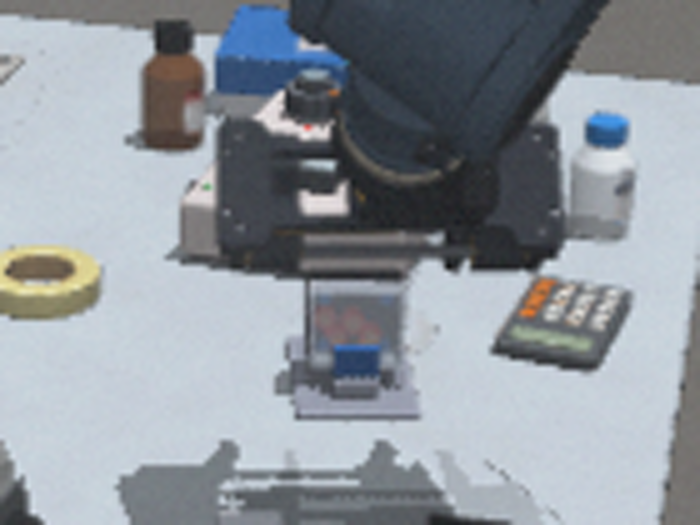

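The pair stands on edge in the trough at (355,325), cover side toward the camera. I'll regrip from the other side.

```bash
python3 -m handwheel '[{"delta_rot":[0,0.15,0],"xyz":[-35,0,-30],"hand":-1},{"delta_rot":[0,0.32,0],"xyz":[-70,0,-10],"hand":-1},{"delta_rot":[0,0.48,0],"xyz":[-90,0,10],"hand":-1},{"delta_rot":[0.004,0.64,0.002],"xyz":[-101,-1,28],"hand":-1},{"delta_rot":[0.004,0.784,0.002],"xyz":[-101,-1,28],"hand":-1}]' | head -2
python3 go.py .4705 .001 .046 100 16 45
```

```text
time_s: 36.33
position: [0.4688, -0.0012, 0.1876]
t 36.325 j [-13.3  22.2 106.5  -1.   51.3 -28.5] goal [ 0.4878 -0.0595  0.1089]
xyz [-60.4   3.   79.4] rot [-0.004  0.797 -0.007]
```

```bash
python3 -m handwheel '[{"delta_rot":[0,0.16,0],"xyz":[-25,1,0],"hand":-1},{"delta_rot":[0,0.32,0],"xyz":[-50,2,10],"hand":-1},{"delta_rot":[0,0.48,0],"xyz":[-60,3,30],"hand":-1},{"delta_rot":[0,0.64,0],"xyz":[-60,3,60],"hand":-1},{"delta_rot":[-0.003,0.787,-0.004],"xyz":[-60,3,79],"hand":-1}]' | head -2
python3 -m handwheel '[{"delta_rot":[0,0,0],"xyz":[0,0,0],"hand":-1},{"delta_rot":[0,0,0],"xyz":[0,0,0],"hand":-1},{"delta_rot":[0,0,0],"xyz":[0,0,0],"hand":-1},{"delta_rot":[0,0,0],"xyz":[0,0,0],"hand":-1},{"delta_rot":[0,0,0],"xyz":[0,0,0],"hand":-1}]'
python3 go.py .4705 .001 .0465 0 16 45; python3 look.py w10; python3 -c "
import cv2;a=cv2.imread('pics/w10.png')[60:460,120:660];cv2.imwrite('pics/w10c.png',a)"
```

```text
time_s: 36.95
position: [0.4878, -0.0596, 0.1083]
time_s: 37.58
position: [0.4889, -0.0578, 0.1115]
tcp_rot: [[-0.199, 0.961, -0.192], [0.692, 0.276, 0.667], [0.694, -0.0, -0.72]]
force: [0.1, 0.1, 0.2]
opening: 0.999
grasp_force: 0.0
t 37.575 j [-35.7  44.7  93.   25.8  80.5 -65. ] goal [0.4684 0.0085 0.0387]
xyz [ -0.5  -1.4 100.5] rot [-0.001  0.018  0.   ]
37.625 [ 0.4889 -0.0579  0.1112] [[-0.198, 0.961, -0.192], [0.692, 0.276, 0.667], [0.694, -0.001, -0.72]] [-35.8  44.7  93.   25.8  80.5 -65. ]
```

View pics/w10c.png

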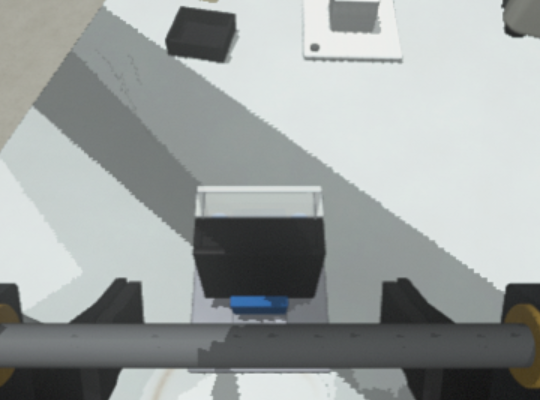

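The pair stands in the trough, centred between the fingers (crop (259,240) between about 140 and 382). Gripping it now.

```bash
python3 -m handwheel '[{"delta_rot":[0,0.018,0],"xyz":[-0.5,-1.5,35],"hand":-1},{"delta_rot":[0,0.018,0],"xyz":[-0.5,-1.5,65],"hand":-1},{"delta_rot":[0,0.018,0],"xyz":[-0.5,-1.5,85],"hand":-1},{"delta_rot":[0,0.018,0],"xyz":[-0.5,-1.5,95],"hand":-1},{"delta_rot":[0,0.018,0],"xyz":[-0.5,-1.5,100.5],"hand":-1}]'
python3 -m handwheel '[{"delta_rot":[0,0,0],"xyz":[0,0,0],"hand":-1},{"delta_rot":[0,0,0],"xyz":[0,0,0],"hand":-1},{"delta_rot":[0,0,0],"xyz":[0,0,0],"hand":0.0},{"delta_rot":[0,0,0],"xyz":[0,0,0],"hand":1},{"delta_rot":[0,0,0],"xyz":[0,0,0],"hand":1}]'
python3 -m handwheel '[{"delta_rot":[0,0,0],"xyz":[0,0,0],"hand":1},{"delta_rot":[0,0,0],"xyz":[0,0,0],"hand":1},{"delta_rot":[0,0,0],"xyz":[0,0,0],"hand":1},{"delta_rot":[0,0,0],"xyz":[0,0,0],"hand":1},{"delta_rot":[0,0,0],"xyz":[0,0,0],"hand":1}]'
```

```text
time_s: 38.25
position: [0.4681, 0.0083, 0.0377]
tcp_rot: [[-0.194, 0.961, -0.196], [0.679, 0.276, 0.68], [0.708, -0.001, -0.706]]
force: [0.2, -0.3, -0.2]
opening: 1.0
grasp_force: 0.0
time_s: 38.88
position: [0.468, 0.0081, 0.0379]
tcp_rot: [[-0.193, 0.961, -0.196], [0.679, 0.275, 0.68], [0.708, -0.001, -0.706]]
force: [-0.2, 0.0, -0.7]
opening: 0.744
grasp_force: 0.0
time_s: 39.5
position: [0.4682, 0.0081, 0.0379]
tcp_rot: [[-0.193, 0.961, -0.196], [0.679, 0.275, 0.681], [0.708, -0.001, -0.706]]
force: [0.5, -0.4, 1.6]
opening: 0.708
grasp_force: 30.0
```

```bash
python3 -m handwheel '[{"delta_rot":[0,0,0],"xyz":[8,0,-8],"hand":1},{"delta_rot":[0,0,0],"xyz":[30,0,-30],"hand":1},{"delta_rot":[0,0,0],"xyz":[60,0,-60],"hand":1},{"delta_rot":[0,0,0],"xyz":[90,0,-90],"hand":1},{"delta_rot":[0,0,0],"xyz":[110,0,-110],"hand":1}]'
python3 go.py .5445 -.15 .2 0 -3.8 0
```

```text
time_s: 40.12
position: [0.4679, 0.008, 0.1951]
tcp_rot: [[-0.194, 0.961, -0.196], [0.68, 0.276, 0.679], [0.707, -0.001, -0.707]]
force: [0.4, -0.4, -3.1]
opening: 0.712
grasp_force: 30.0
t 40.125 j [-31.7  35.2  97.4  28.5  84.6 -60.1] goal [ 0.5445 -0.15    0.189 ]
xyz [-126.7   30.  -118. ] rot [-0.137 -0.777  0.327]
```

```bash
python3 -m handwheel '[{"delta_rot":[-0.027,-0.155,0.065],"xyz":[-25,6,-24],"hand":1},{"delta_rot":[-0.055,-0.311,0.131],"xyz":[-51,12,-48],"hand":1},{"delta_rot":[-0.082,-0.466,0.196],"xyz":[-76,18,-72],"hand":1},{"delta_rot":[-0.11,-0.622,0.262],"xyz":[-101,24,-95],"hand":1},{"delta_rot":[-0.137,-0.777,0.327],"xyz":[-127,30,-118],"hand":1}]'
python3 go.py .5445 -.209 .17 0 -3.8 -45
```

```text
time_s: 40.75
position: [0.5438, -0.1507, 0.1871]
tcp_rot: [[0.069, 0.998, -0.002], [0.998, -0.069, -0.002], [-0.003, -0.001, -1.0]]
force: [-0.9, 0.7, -3.0]
opening: 0.71
grasp_force: 30.0
t 40.75 j [-26.7  28.7  93.4  -0.2  57.8 -22.7] goal [ 0.544  -0.2168  0.1622]
xyz [-65.9   4.8  25.1] rot [-0.002 -0.783 -0.002]
```

```bash
python3 -m handwheel '[{"delta_rot":[0,-0.157,0],"xyz":[-13,1,0],"hand":1},{"delta_rot":[0,-0.313,0],"xyz":[-26,2,0],"hand":1},{"delta_rot":[0,-0.47,0],"xyz":[-40,3,5],"hand":1},{"delta_rot":[0,-0.626,0],"xyz":[-53,4,15],"hand":1},{"delta_rot":[-0.002,-0.783,-0.002],"xyz":[-66,5,25],"hand":1}]'
python3 -m handwheel '[{"delta_rot":[0,0,0],"xyz":[0,0,0],"hand":1},{"delta_rot":[0,0,0],"xyz":[0,0,0],"hand":1},{"delta_rot":[0,0,0],"xyz":[0,0,0],"hand":1},{"delta_rot":[0,0,0],"xyz":[0,0,0],"hand":1},{"delta_rot":[0,0,0],"xyz":[0,0,0],"hand":1}]'
python3 go.py .5445 -.209 .10 0 -3.8 -45;python3 go.py .5445 -.209 .09 0 -3.8 -45
python3 - <<'E'
from h import *
a=vision.capture("side"); p=pix("side",(.5445,-.209,.09)); print(p)
x,y=map(int,p); cv2.imwrite("pics/s3.png",cv2.resize(a[y-60:y+45,x-70:x+70],None,fx=5,fy=5,interpolation=cv2.INTER_CUBIC)[:,:,::-1])
E
```

```text
time_s: 41.38
position: [0.5446, -0.2161, 0.1618]
tcp_rot: [[0.046, 0.998, -0.045], [0.705, -0.064, -0.706], [-0.707, 0.001, -0.707]]
force: [-0.7, -0.3, -3.2]
opening: 0.715
grasp_force: 30.0
time_s: 42.0
position: [0.5455, -0.2167, 0.1623]
tcp_rot: [[0.047, 0.998, -0.044], [0.709, -0.065, -0.703], [-0.704, 0.002, -0.71]]
force: [0.5, -0.9, -3.0]
opening: 0.714
grasp_force: 30.0
t 42.0 j [-12.2  38.1  98.7 -59.6  53.9  33.2] goal [ 0.544  -0.2168  0.0922]
xyz [49.2 -1.6 49.8] rot [ 0.002 -0.004 -0.   ]
t 42.0 j [-12.2  38.1  98.7 -59.6  53.9  33.2] goal [ 0.544  -0.2168  0.0822]
xyz [56.3 -1.6 56.9] rot [ 0.002 -0.004 -0.   ]
[268.58300098 167.19589809]
```

View pics/s3.png

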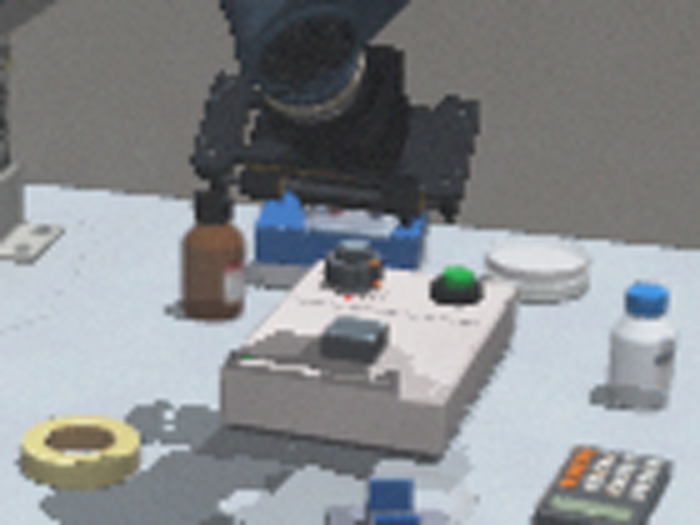

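The gripper with the pair is above the window plinth (355,338), and the ring (355,268) and button (458,285) are clear. Lowering.

```bash
python3 -m handwheel '[{"delta_rot":[0,0,0],"xyz":[15,0,15],"hand":1},{"delta_rot":[0,0,0],"xyz":[30,-1,30],"hand":1},{"delta_rot":[0,0,0],"xyz":[40,-1.5,40],"hand":1},{"delta_rot":[0,0,0],"xyz":[46,-1.5,46],"hand":1},{"delta_rot":[0,-0.002,0],"xyz":[50,-1.5,50],"hand":1}]'
python3 -m handwheel '[{"delta_rot":[0,0,0],"xyz":[2,0,2],"hand":1},{"delta_rot":[0,0,0],"xyz":[4,0,4],"hand":1},{"delta_rot":[0,0,0],"xyz":[5,0,5],"hand":1},{"delta_rot":[0,0,0],"xyz":[6,0,6],"hand":1},{"delta_rot":[0,0,0],"xyz":[6,0,6],"hand":1}]'
python3 go.py .5445 -.209 .089 0 -3.8 -45
```

```text
time_s: 42.68
position: [0.5442, -0.2161, 0.0907]
tcp_rot: [[0.046, 0.998, -0.045], [0.707, -0.064, -0.704], [-0.706, 0.001, -0.708]]
force: [-0.1, -0.5, -2.7]
opening: 0.706
grasp_force: 30.0
time_s: 43.3
position: [0.5439, -0.216, 0.0824]
tcp_rot: [[0.046, 0.998, -0.045], [0.707, -0.064, -0.704], [-0.706, 0.0, -0.709]]
force: [1.1, -0.3, -3.5]
opening: 0.708
grasp_force: 30.0
t 43.3 j [-12.2  46.1 100.2 -66.3  49.7  43.9] goal [ 0.544  -0.2168  0.0812]
xyz [0.3 0.1 1.4] rot [ 0.002 -0.002  0.001]
```

```bash
python3 -m handwheel '[{"delta_rot":[0,0,0],"xyz":[0.7,0,0.7],"hand":1},{"delta_rot":[0,0,0],"xyz":[1.1,0,1.1],"hand":1},{"delta_rot":[0,0,0],"xyz":[1.3,0,1.3],"hand":1},{"delta_rot":[0,0,0],"xyz":[1.3,0,1.3],"hand":1},{"delta_rot":[0,0,0],"xyz":[1.3,0,1.3],"hand":1}]'
python3 -c "
from rig import bot
s=bot.read_state();print(s['force'],s['moment'])"
```

```text
time_s: 43.92
position: [0.544, -0.216, 0.0814]
tcp_rot: [[0.046, 0.998, -0.045], [0.706, -0.064, -0.705], [-0.707, 0.001, -0.708]]
force: [-1.2, 2.3, 6.2]
opening: 0.713
grasp_force: 30.0
[-1.21866788  2.31268838  6.17207041] [ 0.17952851  0.15556489 -0.18667718]
```

```bash
python3 -m handwheel '[{"delta_rot":[0,0,0],"xyz":[0,0,0],"hand":0.2},{"delta_rot":[0,0,0],"xyz":[0,0,0],"hand":-1},{"delta_rot":[0,0,0],"xyz":[0,0,0],"hand":-1},{"delta_rot":[0,0,0],"xyz":[0,0,-5],"hand":-1},{"delta_rot":[0,0,0],"xyz":[0,0,-20],"hand":-1}]'
python3 -m handwheel '[{"delta_rot":[0,0,0],"xyz":[0,0,-40],"hand":-1},{"delta_rot":[0,0,0],"xyz":[0,0,-80],"hand":-1},{"delta_rot":[0,0,0],"xyz":[-30,0,-120],"hand":-1},{"delta_rot":[0,0,0],"xyz":[-70,0,-150],"hand":-1},{"delta_rot":[0,0,0],"xyz":[-100,0,-150],"hand":-1}]'
python3 go.py .5446 -.25 .28 0 -3.8 0
```

```text
time_s: 44.55
position: [0.5444, -0.2018, 0.0945]
tcp_rot: [[0.045, 0.998, -0.046], [0.707, -0.065, -0.704], [-0.705, -0.001, -0.709]]
force: [-0.3, -0.9, 0.5]
opening: 0.987
grasp_force: 0.0
time_s: 45.18
position: [0.5484, -0.1655, 0.2755]
tcp_rot: [[0.047, 0.998, -0.038], [0.707, -0.061, -0.705], [-0.706, 0.006, -0.708]]
force: [0.3, -1.0, -0.5]
opening: 1.003
grasp_force: 0.0
t 45.175 j [ -6.9  28.4  93.8 -50.8  65.4  22.2] goal [ 0.5446 -0.25    0.269 ]
xyz [-55.3   1.2  64.3] rot [0.008 0.783 0.003]
```

```bash
python3 -m handwheel '[{"delta_rot":[0,0.16,0],"xyz":[-15,0,10],"hand":-1},{"delta_rot":[0,0.32,0],"xyz":[-30,0,20],"hand":-1},{"delta_rot":[0,0.48,0],"xyz":[-45,0,40],"hand":-1},{"delta_rot":[0,0.64,0],"xyz":[-55,1,55],"hand":-1},{"delta_rot":[0.004,0.785,0.002],"xyz":[-55,1,64],"hand":-1}]' | head -2
python3 -m handwheel '[{"delta_rot":[0,0,0],"xyz":[-60,15,10],"hand":-0.38},{"delta_rot":[0,0,0],"xyz":[-110,30,30],"hand":-0.38},{"delta_rot":[0,0,0],"xyz":[-168,41,50],"hand":-0.38},{"delta_rot":[0,0,0],"xyz":[-168,41,50],"hand":-0.38},{"delta_rot":[0,0,0],"xyz":[-168,41,50],"hand":-0.38}]'
python3 look.py w11
```

```text
time_s: 45.8
position: [0.5431, -0.2515, 0.2669]
time_s: 46.42
position: [0.5721, -0.4201, 0.2146]
tcp_rot: [[0.067, 0.998, -0.003], [0.998, -0.067, 0.003], [0.003, -0.003, -1.0]]
force: [-0.5, 0.6, -0.5]
opening: 0.698
grasp_force: 0.0
46.475 [ 0.5724 -0.4197  0.2153] [[0.066, 0.998, -0.002], [0.998, -0.066, 0.003], [0.003, -0.002, -1.0]] [-45.3  38.   69.3   0.   73.  -41.5]
red [246.9  72.3] [245  67   5  11  36] [ 0.5716 -0.3087  0.005 ]
```

View pics/w11.png

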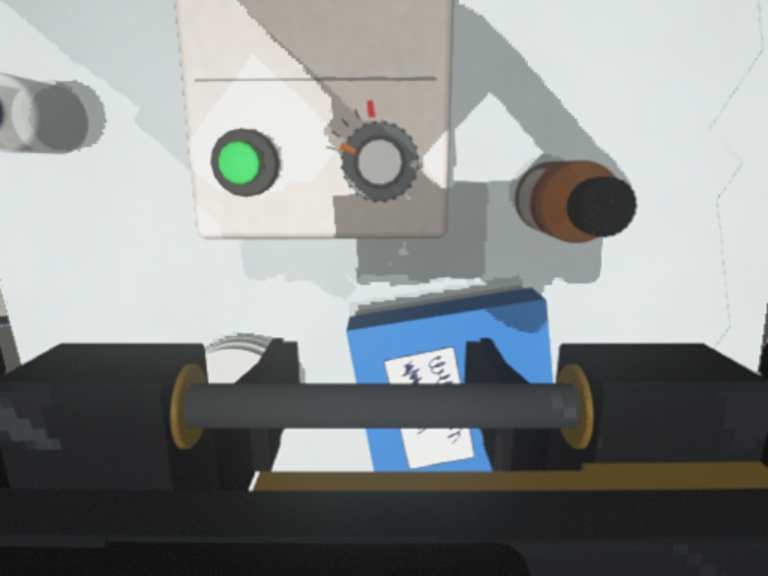

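The ring is at (380,160) with its orange pointer at (347,148), about 0.35 rad from the front. The red mark is at (371,108), the button at (240,162) and the brown bottle at (570,200).

```bash
python3 - <<'E'
import pickle
from h import *
m,im=pickle.load(open("pics/w11.pkl","rb"))
f=lambda q,z:onz("wrist",np.array(q)/1.5,z,m).round(4)
print("ring",f((380,160.5),.073),"barrel",f((379,162),.083),"bottle",f((560,195),.05),"cap",f((601,206),.095))
g=max(blobs(im,(45,90,80),(80,255,255),50),key=lambda t:t[1][4]); print(g)
L=[ray("wrist",g[0],m)]
for n in("top","side"):
    a=vision.capture(n); b=[q for q in blobs(a,(45,90,60),(80,255,255),5)]
    p0=pix(n,(.489,-.34,.062)); q=min(b,key=lambda t:np.hypot(*(t[0]-p0))); print(n,p0,q); L.append(ray(n,q[0]))
A=np.zeros((3,3));bb=np.zeros(3)
for c,v in L: v=v/np.linalg.norm(v);M=np.eye(3)-np.outer(v,v);A+=M;bb+=M@c
print("button",np.linalg.solve(A,bb).round(4),[onz("wrist",g[0],z,m).round(4) for z in(.06,.07)])
E
python3 go.py .574 -.34 .1 0 -3.8 0
```

```text
ring [ 0.5763 -0.3459  0.073 ] barrel [ 0.5758 -0.3468  0.083 ] bottle [ 0.6925 -0.3753  0.05  ] cap [ 0.6998 -0.3793  0.095 ]
(array([158.9, 108.1]), array([146,  94,  27,  29, 624], dtype=int32))
t 46.525 j [-45.2  37.9  69.3   0.   73.  -41.5] goal [ 0.574 -0.34   0.089]
xyz [ 79.2  -3.5 126.9] rot [-0.002 -0.002  0.001]Traceback (most recent call last):
  File "<stdin>", line 10, in <module>
ValueError: min() iterable argument is empty
```

```bash
python3 -m handwheel '[{"delta_rot":[0,0,0],"xyz":[50,0,20],"hand":-0.38},{"delta_rot":[0,0,0],"xyz":[73,-1,50],"hand":-0.38},{"delta_rot":[0,0,0],"xyz":[73,-1,90],"hand":-0.38},{"delta_rot":[0,0,0],"xyz":[73,-1,100],"hand":-0.38},{"delta_rot":[0,0,0],"xyz":[73,-1,100],"hand":-0.38}]'
python3 go.py .576 -.346 .075 0 -3.8 0
python3 - <<'E'
import pickle
from h import *
m,im=pickle.load(open("pics/w11.pkl","rb"))
q=(158.9,108.1); print([onz("wrist",q,z,m).round(4) for z in(.058,.066)])
a=vision.capture("top"); h=cv2.cvtColor(a,cv2.COLOR_RGB2HSV); s=h[185:210,340:370]
print([b for b in blobs(a,(40,60,30),(90,255,255),3) if b[0][0]>300])
a=vision.capture("side"); print([b for b in blobs(a,(40,60,30),(90,255,255),3) if b[0][1]<220])
E
```

```text
time_s: 47.15
position: [0.5762, -0.3477, 0.1154]
tcp_rot: [[0.066, 0.998, -0.002], [0.998, -0.066, 0.002], [0.001, -0.002, -1.0]]
force: [0.4, 0.2, 0.5]
opening: 0.692
grasp_force: 0.0
t 47.15 j [-40.6  41.5  79.9  -0.   58.7 -36.8] goal [ 0.576 -0.346  0.064]
xyz [ 1.6 -0.2 51.4] rot [-0.002 -0.001 -0.   ]
[array([ 0.4872, -0.3406,  0.058 ]), array([ 0.4896, -0.3408,  0.066 ])]
[]
[(array([240.4,  78.4]), array([239,  77,   4,   4,   7], dtype=int32)), (array([235.5,  81.5]), array([234,  80,   4,   4,   6], dtype=int32)), (array([226.5,  87.4]), array([223,  85,   7,   6,  10], dtype=int32)), (array([217.7,  93. ]), array([217,  92,   2,   3,   3], dtype=int32)), (array([214.5,  95. ]), array([214,  94,   2,   3,   4], dtype=int32)), (array([208.9,  98.8]), array([206,  97,   7,   5,  10], dtype=int32)), (array([161.6, 128.9]), array([126, 101,  79,  52, 145], dtype=int32)), (array([ 49., 120.]), array([ 48, 119,   3,   3,   4], dtype=int32)), (array([ 68.8, 133. ]), array([ 68, 132,   3,   3,   5], dtype=int32)), (array([159.7, 133.7]), array([159, 133,   2,   2,   3], dtype=int32)), (array([ 58.3, 137.2]), array([ 56, 136,   5,   3,   6], dtype=int32)), (array([ 58.5, 154.2]), array([ 54, 153,  10,   3,  18], dtype=int32)), (array([ 74.6, 156.2]), array([ 65, 154,  21,   5,  36], dtype=int32)), (array([ 86.3, 176.7]), array([ 58, 157,  59,  40, 163], dtype=int32)), (array([289.1, 162.2]), array([286, 160,   7,   5,  30], dtype=int32))]
```

```bash
python3 -c "
from h import *
for p in ((.4872,-.3406,.058),(.4884,-.3407,.062),(.4896,-.3408,.066),(.491,-.341,.071)): print(p,pix('side',p))"
python3 -m handwheel '[{"delta_rot":[0,0,0],"xyz":[1.5,0,25],"hand":-0.38},{"delta_rot":[0,0,0],"xyz":[1.5,0,42],"hand":-0.38},{"delta_rot":[0,0,0],"xyz":[1.5,0,51],"hand":-0.38},{"delta_rot":[0,0,0],"xyz":[1.5,0,51],"hand":0.2},{"delta_rot":[0,0,0],"xyz":[1.5,0,51],"hand":1}]'
python3 -m handwheel '[{"delta_rot":[0,0,0],"xyz":[0,0,0],"hand":1},{"delta_rot":[0,0,0],"xyz":[0,0,0],"hand":1},{"delta_rot":[0,0,0],"xyz":[0,0,0],"hand":1},{"delta_rot":[0,0,0.1],"xyz":[0,0,0],"hand":1},{"delta_rot":[0,0,0.2],"xyz":[0,0,0],"hand":1}]'
python3 -m handwheel '[{"delta_rot":[0,0,0.13],"xyz":[0,0,0],"hand":1},{"delta_rot":[0,0,0.26],"xyz":[0,0,0],"hand":1},{"delta_rot":[0,0,0.39],"xyz":[0,0,0],"hand":1},{"delta_rot":[0,0,0.52],"xyz":[0,0,0],"hand":1},{"delta_rot":[0,0,0.65],"xyz":[0,0,0],"hand":1}]'
python3 -c "
from rig import bot
s=bot.read_state();print(s['moment'])"
```

```text
(0.4872, -0.3406, 0.058) [289.7475375  164.61396732]
(0.4884, -0.3407, 0.062) [289.50638226 163.61966991]
(0.4896, -0.3408, 0.066) [289.26484423 162.6237875 ]
(0.491, -0.341, 0.071) [288.99089949 161.37287351]
time_s: 47.88
position: [0.5762, -0.347, 0.0644]
tcp_rot: [[0.067, 0.998, -0.002], [0.998, -0.067, 0.001], [0.001, -0.002, -1.0]]
force: [-2.4, 0.0, -0.4]
opening: 0.539
grasp_force: 3.0
time_s: 48.5
position: [0.5755, -0.3469, 0.0643]
tcp_rot: [[0.267, 0.964, -0.003], [0.964, -0.267, 0.001], [0.0, -0.003, -1.0]]
force: [-3.2, -1.2, 3.1]
opening: 0.52
grasp_force: 30.0
time_s: 49.12
position: [0.5756, -0.3471, 0.0643]
tcp_rot: [[0.796, 0.605, -0.003], [0.605, -0.796, 0.001], [-0.001, -0.002, -1.0]]
force: [-3.0, -1.6, 3.0]
opening: 0.519
grasp_force: 30.0
[-0.25262217  0.68747482  0.10441401]
```

```bash
python3 -m handwheel '[{"delta_rot":[0,0,0.06],"xyz":[0,0,0],"hand":1},{"delta_rot":[0,0,0.12],"xyz":[0,0,0],"hand":1},{"delta_rot":[0,0,0.18],"xyz":[0,0,0],"hand":1},{"delta_rot":[0,0,0.24],"xyz":[0,0,0],"hand":1},{"delta_rot":[0,0,0.28],"xyz":[0,0,0],"hand":1}]' | sed -n 2,5p
python3 -c "
from rig import bot
s=bot.read_state();print(s['moment'],s['tau'][5])"
python3 -m handwheel '[{"delta_rot":[0,0,0.05],"xyz":[0,0,0],"hand":1},{"delta_rot":[0,0,0.1],"xyz":[0,0,0],"hand":1},{"delta_rot":[0,0,0.15],"xyz":[0,0,0],"hand":1},{"delta_rot":[0,0,0.2],"xyz":[0,0,0],"hand":1},{"delta_rot":[0,0,0.2],"xyz":[0,0,0],"hand":1}]'| sed -n 2,5p
python3 -c "
from rig import bot
s=bot.read_state();print(s['moment'],s['tau'][5])"
```

```text
position: [0.5774, -0.3465, 0.0643]
tcp_rot: [[0.93, 0.367, 0.0], [0.367, -0.93, 0.0], [0.001, -0.0, -1.0]]
force: [0.4, 1.3, 2.0]
opening: 0.521
[-0.03419263  0.02324833  0.87285043] 0.8418178930878639
position: [0.577, -0.347, 0.0645]
tcp_rot: [[0.984, 0.176, -0.0], [0.176, -0.984, -0.0], [-0.0, 0.0, -1.0]]
force: [-0.2, -0.1, 3.0]
opening: 0.518
[-0.15857562  0.11740698  0.74561264] 0.8211546577513218
```

```bash
python3 -m handwheel '[{"delta_rot":[0,0,0],"xyz":[0,0,0],"hand":0.2},{"delta_rot":[0,0,0],"xyz":[0,0,0],"hand":-0.38},{"delta_rot":[0,0,0],"xyz":[0,0,0],"hand":-0.38},{"delta_rot":[0,0,0],"xyz":[0,0,-20],"hand":-0.38},{"delta_rot":[0,0,0],"xyz":[0,0,-60],"hand":-0.38}]' | head -2
python3 -m handwheel '[{"delta_rot":[0,0,0],"xyz":[0,0,-50],"hand":-0.38},{"delta_rot":[0,0,0],"xyz":[-40,0,-90],"hand":0},{"delta_rot":[0,0,0],"xyz":[-80,0,-100],"hand":1},{"delta_rot":[0,0,0],"xyz":[-80,0,-100],"hand":1},{"delta_rot":[0,0,0],"xyz":[-80,0,-100],"hand":1}]'
python3 look.py w12; python3 - <<'E'
import pickle
from h import *
m,im=pickle.load(open("pics/w12.pkl","rb"))
f=lambda q,z:onz("wrist",q,z,m).round(4)
print("bounds",f((20,20),.07),f((490,20),.07),f((20,200),.07))
for c,t in blobs(im,(8,130,110),(20,255,255),8): print("orange",c,t[4],f(c,.073))
for c,t in blobs(im,(0,110,90),(7,255,255),8)+blobs(im,(170,110,90),(180,255,255),8): print("red",c,t[4],f(c,.05))
h=cv2.cvtColor(im,cv2.COLOR_RGB2HSV); mk=cv2.inRange(h,(0,0,0),(180,255,60)); mk[230:]=0
n,_,st,c=cv2.connectedComponentsWithStats(mk)
for i in range(1,n):
    if st[i][4]>200: print("dark",c[i].round(1),st[i],f(c[i],.108))
g=[b for b in blobs(im,(45,90,60),(80,255,255),50)]; print(g,[f(b[0],.067) for b in g])
E
```

```text
time_s: 51.0
position: [0.5748, -0.3458, 0.1232]
time_s: 51.62
position: [0.4978, -0.3608, 0.2246]
tcp_rot: [[0.985, 0.172, -0.001], [0.172, -0.985, 0.001], [-0.001, -0.001, -1.0]]
force: [1.5, -0.2, -0.4]
opening: 0.318
grasp_force: 0.0
51.675 [ 0.498  -0.3606  0.2241] [[0.985, 0.173, -0.002], [0.173, -0.985, 0.002], [-0.001, -0.002, -1.0]] [-46.3  29.9  83.9   0.   66.4  33.8]
red [221.6  99.2] [217  98  10   4  32] [ 0.5729 -0.3098  0.005 ]
bounds [ 0.6095 -0.1298  0.07  ] [ 0.6804 -0.5404  0.07  ] [ 0.4404 -0.1277  0.07  ]
orange [231.9  99.4] 38 [ 0.5736 -0.3262  0.073 ]
orange [ 42.3 238.1] 59 [ 0.4037 -0.1523  0.073 ]
orange [ 53.1 241.1] 58 [ 0.4023 -0.1636  0.073 ]
orange [ 63.6 244.1] 59 [ 0.4008 -0.1747  0.073 ]
red [221.4  99.4] 37 [ 0.5722 -0.3143  0.05  ]
dark [ 88.5 112. ] [  47   72   81   80 4884] [ 0.5432 -0.2131  0.108 ]
[(array([234.1, 187.2]), array([222, 175,  25,  25, 500], dtype=int32))] [array([ 0.4903, -0.3409,  0.067 ])]
```

The pointer now points straight at the red mark, and the black tray top is centred at (0.543, -0.213) on the window. The ring moment had risen to 0.87 N m, so it's at its stop. Next I'll press the button with the fingers shut.

```bash
python3 -m handwheel '[{"delta_rot":[0,0,0],"xyz":[-4,-21,40],"hand":1},{"delta_rot":[0,0,0],"xyz":[-4,-21,80],"hand":1},{"delta_rot":[0,0,0],"xyz":[-4,-21,120],"hand":1},{"delta_rot":[0,0,0],"xyz":[-4,-21,139],"hand":1},{"delta_rot":[0,0,0],"xyz":[-4,-21,139],"hand":1}]'
python3 -m handwheel '[{"delta_rot":[0,0,0],"xyz":[0,0,2],"hand":1},{"delta_rot":[0,0,0],"xyz":[0,0,4],"hand":1},{"delta_rot":[0,0,0],"xyz":[0,0,6],"hand":1},{"delta_rot":[0,0,0],"xyz":[0,0,8],"hand":1},{"delta_rot":[0,0,0],"xyz":[0,0,10],"hand":1}]'
python3 -m handwheel '[{"delta_rot":[0,0,0],"xyz":[0,0,1],"hand":1},{"delta_rot":[0,0,0],"xyz":[0,0,2],"hand":1},{"delta_rot":[0,0,0],"xyz":[0,0,3],"hand":1},{"delta_rot":[0,0,0],"xyz":[0,0,4],"hand":1},{"delta_rot":[0,0,0],"xyz":[0,0,4],"hand":1}]'
```

```text
time_s: 52.3
position: [0.4895, -0.3392, 0.0826]
tcp_rot: [[0.985, 0.174, -0.005], [0.174, -0.985, 0.005], [-0.004, -0.006, -1.0]]
force: [-0.1, -0.3, 0.3]
opening: 0.005
grasp_force: 0.0
time_s: 52.92
position: [0.49, -0.3408, 0.0756]
tcp_rot: [[0.985, 0.172, -0.001], [0.172, -0.985, 0.001], [-0.001, -0.001, -1.0]]
force: [0.8, -0.2, 3.2]
opening: 0.002
grasp_force: 2.1
time_s: 53.55
position: [0.49, -0.3409, 0.0742]
tcp_rot: [[0.985, 0.173, -0.001], [0.173, -0.985, 0.0], [-0.001, -0.0, -1.0]]
force: [-2.0, 3.4, 20.6]
opening: 0.005
grasp_force: 10.3
```

```bash
python3 -m handwheel '[{"delta_rot":[0,0,0],"xyz":[0,0,0.7],"hand":1},{"delta_rot":[0,0,0],"xyz":[0,0,0.7],"hand":1},{"delta_rot":[0,0,0],"xyz":[0,0,-3],"hand":1},{"delta_rot":[0,0,0],"xyz":[0,0,-6],"hand":1},{"delta_rot":[0,0,0],"xyz":[0,0,-9],"hand":1}]'
python3 -m handwheel '[{"delta_rot":[0,0,0],"xyz":[0,0,-30],"hand":1},{"delta_rot":[0,0,0],"xyz":[0,0,-80],"hand":1},{"delta_rot":[0,0,0],"xyz":[0,0,-140],"hand":1},{"delta_rot":[0,0,0],"xyz":[0,0,-145],"hand":1},{"delta_rot":[0,0,0],"xyz":[0,0,-145],"hand":1}]'
python3 look.py w13; python3 - <<'E'
import pickle
from h import *
m,im=pickle.load(open("pics/w13.pkl","rb"))
f=lambda q,z:onz("wrist",q,z,m).round(4)
for c,t in blobs(im,(8,130,110),(20,255,255),8): print("orange",c,t[4],f(c,.073))
h=cv2.cvtColor(im,cv2.COLOR_RGB2HSV); mk=cv2.inRange(h,(0,0,0),(180,255,60)); mk[230:]=0
c=max(cv2.findContours(mk[:,:200],0,2)[0],key=cv2.contourArea)
P=np.array([f(p[0].astype(float),.108)[:2] for p in c],np.float32); print(cv2.minAreaRect(P*1000))
E
```

```text
time_s: 54.18
position: [0.4897, -0.3408, 0.08]
tcp_rot: [[0.985, 0.173, -0.002], [0.173, -0.985, 0.001], [-0.002, -0.002, -1.0]]
force: [0.9, -0.0, 1.9]
opening: 0.008
grasp_force: 0.8
time_s: 54.8
position: [0.489, -0.3402, 0.2243]
tcp_rot: [[0.985, 0.173, -0.004], [0.173, -0.985, 0.003], [-0.003, -0.004, -1.0]]
force: [-1.5, 0.2, -0.7]
opening: 0.006
grasp_force: 0.0
54.85 [ 0.4886 -0.3397  0.2232] [[0.985, 0.173, -0.006], [0.173, -0.985, 0.005], [-0.005, -0.005, -1.0]] [-45.5  28.5  86.7  -0.   65.2  34.5]
red [243.   93.5] [239  92   9   4  32] [ 0.5736 -0.3115  0.005 ]
orange [255.3  93.4] 42 [ 0.5732 -0.3256  0.073 ]
orange [ 59.1 233.9] 59 [ 0.4021 -0.1489  0.073 ]
orange [ 69.7 236.9] 59 [ 0.4007 -0.16    0.073 ]
orange [ 80.5 239.9] 57 [ 0.3993 -0.1713  0.073 ]
orange [ 91.1 242.8] 56 [ 0.398  -0.1825  0.073 ]
orange [101.6 245.8] 57 [ 0.3965 -0.1935  0.073 ]
((544.6930541992188, -210.28915405273438), (60.46448516845703, 60.26123046875), 86.30012512207031)
```

```bash
python3 -c "
from rig import workorder
print(workorder.hand_in())"
```

```text
the job is handed in; nothing more can be done
None
```

The job is handed in, with no verdict returned: all four mounts are shut in the closed pair, which lies upside down on the window about 2 mm from its middle; the ring is at the red mark, and the button was pressed to a hard stop at about 20 N, then released.

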